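# Empty the mill jar into its tub and snap the lid down

## Robot

A 6-joint arm with a two-finger parallel gripper is mounted at the origin on a cart in front of the work surface, level with it; the furniture and walls round the work are solid. World frame = base frame: x ahead of the robot, y to its left, z up, the work surface at z = 0. Lengths are in m, angles in rad, forces in N, time in s.
With the tool pointing down it reaches from about 0.25 to 0.725 m from the base axis. Payload 4 kg.
Tool frame: the origin (TCP) lies on the centre line of the jaws, within the pads' length; the fingertips stand 22 mm ahead of it and the grasp point (between the pads) lies 3 mm ahead of it; x points along the fingers, y is the direction in which the jaws open and shut, and the axes are right-handed (so a half turn about x gives the same grasp; the last joint's range is limited). The gripper opens to 85 mm and grips with 20 to 120 N. Pads are 22 mm wide; open, the fingers measure 114 mm over their backs; the gripper's body (76 mm by 85 mm) begins 54 mm behind the grasp point. The pads swing forward as they close: fully open they stand 13 mm farther back than shut.
Start: joints at [1.318, 0.241, 0.005, 1.335, 0, 1.571], TCP at [0.125, 0.484, 0.253] pointing down, gripper open.
Joint ranges: [-2.72, 2.72], [-1.05, 1.87], [-1.09, 1.28], [-1.99, 2.15], [-1.42, 1.44], [-3.14, 3.14]. Speed limits (rad/s): [2.79, 2.79, 3.14, 3.14, 3.14, 3.14].

## Interface

Orientations are given as a rotation vector (axis times angle).
In Python, from rig import manip, optics gives the robot as it stands.
- The arm moves only by the shell command python3 -m crank 'ROWS' [OPENING] [FORCE]. ROWS is text: rows parted by semicolons, each of 4 numbers parted by spaces: the shift along the world's x, y, z in cm, then the turn about the world's z in rad. In form: tx ty tz spin; .... A call has 1 to 5 rows; each row is the pose to reach, as a shift and turn from the pose measured when the call began; what a row does not reach only later rows make up. A row lasts 1/12 s, in which the tool goes at most 41.7 mm and 7.16 degrees, less where a joint would pass 70% of its speed; a pose out of reach is approached as far as the arm can. A call with a gripper value outside its range is refused whole. OPENING is the opening in per cent of the stroke, from 0 (shut) to 100 (fully open), set as the call begins (- or left out, the last holds). The fingers move at their own pace and stop on an object; FORCE is the grip in N (left out, the last holds). Time passes only in rows, so rows that repeat a pose let the fingers close. It gives the time, the measured TCP pose, the force and the opening at its end, in the units of the state.
- manip.state(): the state, without advancing time (a new reading comes with each control period).
- optics.get_image(name): name is "side" or "top" or "wrist"; returns (picture, depth): 420x560x3 uint8, red, green, blue; 420x560 float32, m along the optical axis (not along the pixel's ray), 0 where there is no reading.
- optics.camera_model(name): a dict with "intrinsics" (3x3 intrinsics, pixels), "D" ([k1, k2, p1, p2, k3] as OpenCV has them; the pictures are not rectified), "camera_from_world" (4x4, takes a point from world to camera coordinates); the wrist camera has in their place "tool_from_camera" (4x4, takes a point from camera to tool coordinates, whose origin is the TCP and whose axes are the tool frame's). Camera axes: x right, y down, z forward; pixel columns grow to the right and rows downward; lengths in m; the calibration is good to about 2 mm. A picture is of the moment at which its call begins: read the wrist's pose just before it. camera_model takes no time and is no camera call.
- manip.job_done(): hands the job in, once; it reports no verdict.
The state is a dict: "time_s": time; "q": joint angles; "qvel": joint speeds; "joint_efforts": joint torques, N m; "tool_pos": TCP position; "orientation": TCP orientation; "ft_force": force on the tool from outside, world axes, zero at the start; "wrist_torque": the same for the moment, N m; "opening": finger opening in m.
Only numpy, scipy, OpenCV 4.12 (cv2) and the standard library are available. Lean on these libraries where they do the work, as an engineer would, in place of code of your own. Each camera call takes 0.05 s, during which the arm holds its last target.

## Task

Swing the red-balled lever over so that the jar in the tipping cradle empties all four ceramic grinding balls into the metal tub beside it, and swing the empty jar back upright. Then put the lid on the tub and press it down until it lies fully home under both spring clips, at the front and at the back. Leave the two black-lidded glass jars on the bench standing where they are.

Things in the scene. Friction and masses are not known exactly. Their poses are not given: they have to be found in the camera images.
- stand: Green steel tipping stand fixed to the bench. Origin: underside of its base, straight below the pivot line. x: along the pivot line, away from the robot; y: to the left, the way the jar pours, towards the tub. Base 170 x 250 x 6 mm; two posts to z 120 mm at x = -66 and +66 mm. The white open jar (100 mm wide, 95 mm high) is at y = -101 to -1 mm, rim at z 138 mm when upright.
- cradle (a joint): Tilt of jar, cradle and lever, rad: 0 = jar upright on its stop; grows as the jar tips towards the tub; stop at 2.1. Stiff hinge (0.25 N m): stays where it is left; 3 to 6 N at the red ball move it. From about 1.9 the balls roll out within a second. Tipped, the jar's mouth is above the tub, in the way of the lid.
- lever_grip (a point): Centre of the red ball, 32 mm across, at the lever's end in front of the stand (stand x = -102 mm), 115 mm from the pivot. Jar upright: the lever leans 45 degrees to the right (stand -y); as the jar tips it swings up, over and down to the left. Pinch it from above, a finger on its near and far side (along the stand's x): it turns between them.
- pivot (a point): Point on the pivot line at the foot of the lever, at the red ball's stand x, 106 mm above the bench: the ball circles it at 115 mm radius in the stand's y-z plane.
- tub: Open aluminium tub fixed on the stand's base, 150 mm along x (depth), 110 mm along y, 72 mm high, walls and floor 4 mm, axes as the stand's. Origin: centre of its underside, 6 mm above the bench. At the middle of each x end a 34 mm wide dark spring clip rises to z 94 mm, 22 mm above the rim.
- clip_front_nose (a point): Nose of the clip on the tub's -x end, fixed point at the clip's rest: 71 mm from the tub's centre, 79 mm above its origin. The sloping nose reaches 4 mm over the lid's edge: a lid merely laid on rests on the noses about 12 mm too high. 10 to 18 N pressed down on the plate near this clip, 46 mm from the lid's middle, push it aside until it snaps over the edge.
- clip_back_nose (a point): The same for the clip on the tub's +x end.
- lid: Loose aluminium lid, 0.2 kg, lying right way up on the bench left of the tub. Origin: centre of its plug's underside. Plate 148 (x) x 110 (y) x 5 mm, top at z 25 mm; under it a plug 136 x 98 mm, 20 mm deep, with 2 to 3 mm play each side in the tub's mouth, its lowest 8 mm tapered in by 6 mm a side. Fits either way round. Home: origin 52 mm above the tub's origin, plate on the rim.
- lid_grip (a point): Centre of the lid's black bridge handle: a bar 78 mm long along the lid's y, 18 mm thick along its x, 12 mm high, its centre 49 mm above the lid's origin and 24 mm above the plate's top.
- lid_end_a (a point): Middle of the lid's -x end: on the underside of the plate, 70 mm from its centre. 72 mm above the tub's origin when this end is home.
- lid_end_b (a point): The same at the lid's +x end.
- ball_1_center (a point): Centre of a tan ceramic grinding ball, 34 mm in diameter, 45 g, that starts in the jar.
- ball_2_center (a point): Centre of a tan ceramic grinding ball, 34 mm in diameter, 45 g, that starts in the jar.
- ball_3_center (a point): Centre of a tan ceramic grinding ball, 34 mm in diameter, 45 g, that starts in the jar.
- ball_4_center (a point): Centre of a tan ceramic grinding ball, 34 mm in diameter, 45 g, that starts in the jar.
- pigment_jar_by: Bystander: dark glass jar with a black lid, 59 mm wide, 95 mm high, origin at the centre of its underside.
- ink_jar_by: Bystander: squat glass jar with a black lid, 47 mm wide, 44 mm high, origin at the centre of its underside.

How it is judged:
By the outcome, as a careful person would: the job done as asked, in the order asked, and still so for the second after the job is handed in, with the robot touching nothing.
It also fails if it takes over 70 s, if anything falls off the work surface, if the arm or the gripper's body presses on something with over 40 N, if the wrist force passes 120 N, or if a joint passes its speed limit or range.

## Working session

There is one attempt and no reset: what is moved stays moved. The work goes in short steps, Python scripts to look and compute and a shell command to move; the robot and the scene stay as the last step left them, time stands still between calls to the robot, and variables do not carry over. Pictures are saved under pics/ and viewed, and the job is handed in when it is done.

```bash
ls; mkdir -p pics; python3 - <<'E'
from rig import manip, optics
import cv2
print(manip.state())
for n in ("side","top","wrist"):
    p,d=optics.get_image(n); cv2.imwrite(f"pics/{n}0.png",p[:,:,::-1])
    m=optics.camera_model(n); print(n,m)
E
```

```text
pics
{'time_s': 0.0, 'q': array([ 1.31804447e+00,  2.41397347e-01,  3.70050739e-03,  1.33521259e+00,
       -1.67230650e-05,  1.57080003e+00]), 'qvel': array([ 0.0003773 ,  0.0009274 , -0.00263263, -0.00172102, -0.00164084,
       -0.00130911]), 'joint_efforts': array([ 1.14656730e-03, -3.72314751e+01,  2.52410102e+01,  1.69436244e-02,
        1.07986266e-04, -7.30480934e-06]), 'tool_pos': array([0.12488855, 0.48352943, 0.25241168]), 'orientation': array([ 0.19677332,  1.56192313, -0.20007672]), 'ft_force': array([-0.01609548, -0.38266855,  0.11398266]), 'wrist_torque': array([-0.04245651, -0.02851547,  0.0064649 ]), 'opening': 0.08521406665188364}
side {'intrinsics': array([[432.88612187,   0.        , 279.27723544],
       [  0.        , 432.88612187, 223.13113951],
       [  0.        ,   0.        ,   1.        ]]), 'D': array([0.00224481, 0.        , 0.        , 0.        , 0.        ]), 'camera_from_world': array([[ 0.80365302, -0.59453765, -0.02582248, -0.54075482],
       [-0.28337402, -0.34416667, -0.89512483,  0.20873597],
       [ 0.52329818,  0.7266872 , -0.44506711,  0.9
[... 509 characters left out ...]
29478,  1.0520065 ],
       [ 0.        ,  0.        ,  0.        ,  1.        ]])}
wrist {'intrinsics': array([[291.49645033,   0.        , 280.96457245],
       [  0.        , 291.49645033, 211.47271124],
       [  0.        ,   0.        ,   1.        ]]), 'D': array([-0.03055383,  0.        ,  0.        ,  0.        ,  0.        ]), 'tool_from_camera': array([[ 2.17527186e-04, -2.83568159e-01,  9.58952059e-01,
        -1.20634675e-01],
       [ 9.99999688e-01,  7.89469161e-04,  6.61263331e-06,
        -6.59271027e-04],
       [-7.58938210e-04,  9.58951759e-01,  2.83568242e-01,
        -7.17866592e-02],
       [ 0.00000000e+00,  0.00000000e+00,  0.00000000e+00,
         1.00000000e+00]])}
```

View pics/side0.png

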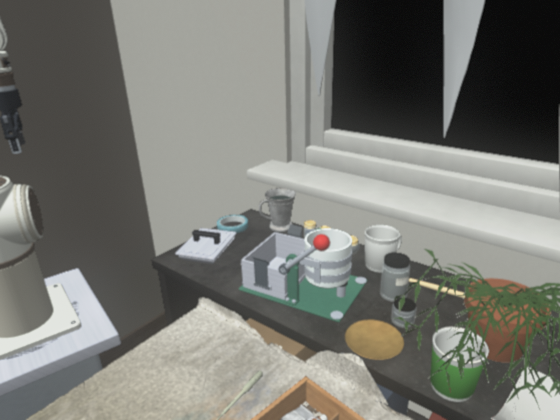

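View pics/top0.png

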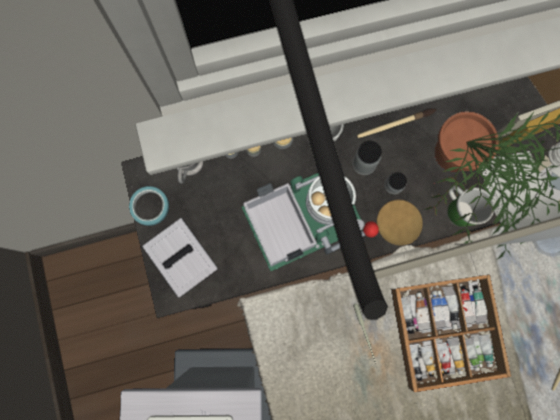

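View pics/wrist0.png

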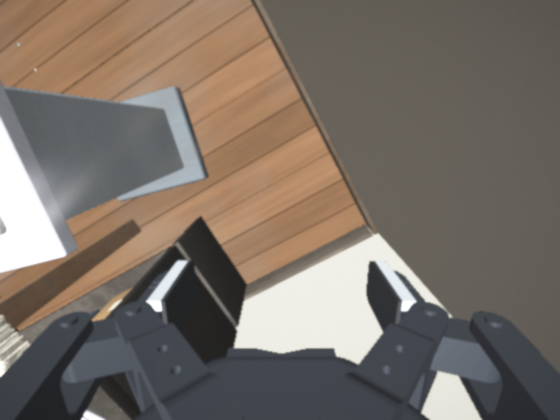

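```bash
cat > h.py <<'E'
from rig import manip, optics
import cv2, numpy as np
from scipy.spatial.transform import Rotation as R
def cw(n,st=None):
    m=optics.camera_model(n); K=m["intrinsics"]; D=m["D"]
    if n=="wrist":
        T=np.eye(4); T[:3,:3]=R.from_rotvec(st["orientation"]).as_matrix(); T[:3,3]=st["tool_pos"]
        return K,D,T@m["tool_from_camera"]
    return K,D,np.linalg.inv(m["camera_from_world"])
def ray(n,u,v,st=None):
    K,D,W=cw(n,st); p=cv2.undistortPoints(np.array([[[u,v]]],float),K,D)[0,0]
    d=W[:3,:3]@np.array([p[0],p[1],1]); return W[:3,3],d
def plane(n,u,v,z,st=None):
    o,d=ray(n,u,v,st); return o+d*(z-o[2])/d[2]
def pt(n,u,v,depth,st=None):
    o,d=ray(n,u,v,st); return o+d*depth
def cross(r1,r2):
    (o1,d1),(o2,d2)=r1,r2; A=np.stack([d1,-d2],1); s=np.linalg.lstsq(A,o2-o1,rcond=None)[0]
    a=o1+d1*s[0]; b=o2+d2*s[1]; return (a+b)/2,np.linalg.norm(a-b)
def proj(n,P,st=None):
    K,D,W=cw(n,st); C=np.linalg.inv(W)
    return cv2.projectPoints(np.atleast_2d(np.array(P,float)),cv2.Rodrigues(C[:3,:3])[0],C[:3,3],K,D)[0][:,0]
def shot(n,name):
    st=manip.state(); p,d=optics.get_image(n); cv2.imwrite(f"pics/{name}.png",p[:,:,::-1]); np.save(f"/tmp/{name}.npy",d); return p,d,st
def cen(p,kind):
    h=cv2.cvtColor(p,cv2.COLOR_RGB2HSV)
    if kind=="red": m=(((h[...,0]<6)|(h[...,0]>174))&(h[...,1]>190)&(h[...,2]>100)).astype(np.uint8)
    k,l,s,c=cv2.connectedComponentsWithStats(m); 
    i=1+np.argsort(-s[1:,4])[:3]; return [(tuple(c[j].round(1)),s[j].tolist()) for j in i]
E
python3 - <<'E'
from h import *
d=None
for n in("top","side"):
    p,d,st=shot(n,n+"1"); print(n,cen(p,"red"))
    if n=="top":
        for uv in [(300,60),(372,300),(345,200),(252,200),(180,257),(331,190)]:
            print(uv,d[uv[1],uv[0]],pt("top",*uv,d[uv[1],uv[0]]))
        img=p[130:320,110:430]; cv2.imwrite("pics/topz.png",cv2.resize(img,None,fx=2.5,fy=2.5,interpolation=cv2.INTER_CUBIC)[:,:,::-1])
    else:
        img=p[190:340,160:440]; cv2.imwrite("pics/sidez.png",cv2.resize(img,None,fx=2.8,fy=2.8,interpolation=cv2.INTER_CUBIC)[:,:,::-1])
E
```

```text
top []
(300, 60) 0.1517313 [ 0.42519027 -0.19702481  0.99300056]
(372, 300) 0.14016542 [ 0.3496146  -0.21689161  0.99145206]
(345, 200) 0.14816174 [ 0.38030945 -0.21038729  0.98874741]
(252, 200) 1.079551 [ 0.57248382 -0.14355149  0.0761266 ]
(180, 257) 1.079523 [0.44707549 0.02080158 0.05182467]
(331, 190) 0.0 [ 0.35008353 -0.18753479  1.13360125]
side []
```

View pics/topz.png

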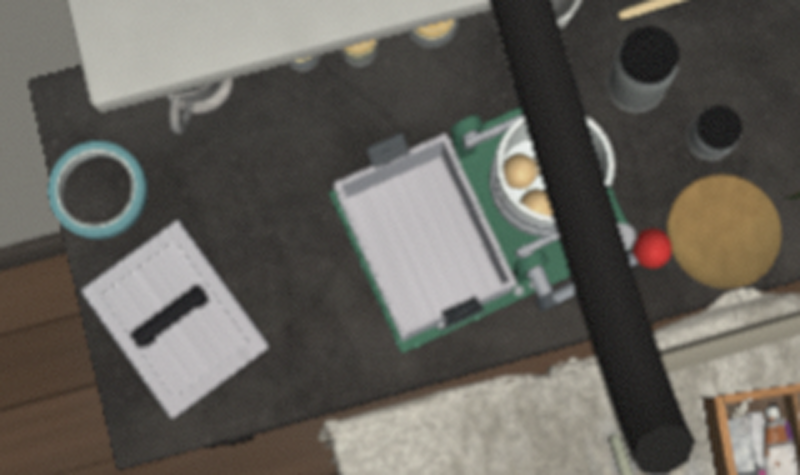

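View pics/sidez.png

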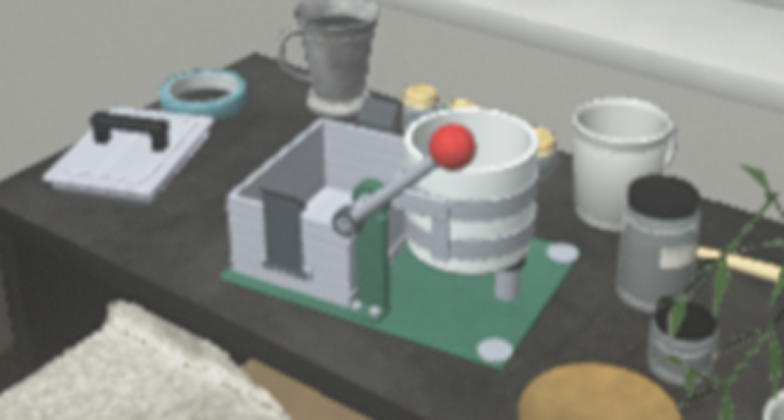

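```bash
python3 - <<'E'
from h import *
p=cv2.imread("pics/top1.png")[:,:,::-1]; d=np.load("/tmp/top1.npy")
K,D,W=cw("top")
v,u=np.mgrid[0:420,0:560]; q=cv2.undistortPoints(np.stack([u,v],-1).reshape(-1,1,2).astype(float),K,D).reshape(420,560,2)
P=(np.dstack([q,np.ones((420,560))])*d[...,None])@W[:3,:3].T+W[:3,3]
h=cv2.cvtColor(np.ascontiguousarray(p),cv2.COLOR_RGB2HSV)
print(h[230,371],h[145+0,0])
def rect(mask,name):
    k,l,s,c=cv2.connectedComponentsWithStats(mask.astype(np.uint8)); i=1+np.argmax(s[1:,4])
    X=P[l==i]; r=cv2.minAreaRect((X[:,:2]*1000).astype(np.float32)); print(name,s[i],np.round(r[0],1),np.round(r[1],1),r[2],"z",np.median(X[:,2])); print(cv2.boxPoints(r).round(0).tolist())
box=np.zeros((420,560),bool); box[210:300,138:222]=1
rect(box&(P[...,2]>.015)&(P[...,2]<.06)&(d>0),"lid")
rect(box&(P[...,2]>.038)&(P[...,2]<.07)&(d>0)&(h[...,2]<70),"handle")
box[:]=0; box[175:275,230:330]=1
rect(box&(P[...,2]>.068)&(P[...,2]<.088)&(d>0),"tubrim")
for n in("top","side"):
    p=np.ascontiguousarray(cv2.imread(f"pics/{n}1.png")[:,:,::-1]); h=cv2.cvtColor(p,cv2.COLOR_RGB2HSV)
    m=(((h[...,0]<8)|(h[...,0]>172))&(h[...,1]>150)&(h[...,2]>80)).astype(np.uint8)
    k,l,s,c=cv2.connectedComponentsWithStats(m); i=1+np.argsort(-s[1:,4])[:2]; print(n,c[i],s[i])
f=lambda x,y:(x/2.5+110,y/2.5+130)
for nm,pts,z in [("tub",[(335,187),(447,137),(515,283),(403,340)],.078),("clips",[(390,138),(460,300)],.1),("lid",[(180,221),(268,350),(173,418),(83,290)],.025),("handle",[(141,338),(202,293)],.055)]:
    A=np.array([plane("top",*f(*a),z)[:2] for a in pts]); print(nm,A.round(4).tolist(),A.mean(0))
E
```

```text
[  1 177 209] [ 26  17 118]
lid [ 143  219   75   78 3016] [449.5  27.2] [149.9 110.7] 36.59798049926758 z 0.025815265658629127
[[356.0, 27.0], [422.0, -62.0], [543.0, 27.0], [477.0, 116.0]]
handle [163 245  29  23 208] [448.9  26.3] [16.2 73. ] 37.01028823852539 z 0.05481969373314366
[[420.0, 51.0], [464.0, -8.0], [477.0, 2.0], [433.0, 60.0]]
tubrim [244 184  76  80 495] [ 521.1 -208.5] [151.6 122. ] 24.058198928833008 z 0.07724716964053235
[[427.0, -184.0], [477.0, -295.0], [615.0, -233.0], [565.0, -122.0]]
top [[370.95480226 229.05084746]
 [464.7        295.76666667]] [[364 222  15  15 177]
 [461 294   8   5  30]]
side [[320.23148148 240.40740741]] [[314 235  13  11 108]]
tub [[0.5612, -0.1256], [0.6067, -0.2273], [0.4727, -0.2859], [0.4231, -0.1858]] [ 0.51591715 -0.2061268 ]
clips [[0.6008, -0.1757], [0.4558, -0.2356]] [ 0.52829068 -0.20566129]
lid [[0.5404, 0.0235], [0.4187, -0.0608], [0.3573, 0.0256], [0.4758, 0.1126]] [0.44806343 0.02523845]
handle [[0.4285, 0.0504], [0.4688, -0.0038]] [0.44868432 0.02332694]
```

```bash
python3 - <<'E'
from h import *
b,g=cross(ray("top",370.95,229.05),ray("side",320.2,240.4)); print(b,g, plane("top",370.95,229.05,.187))
b=plane("top",370.95,229.05,.187)
for yaw in (24.1,24.8):
    a=np.radians(yaw); ex=np.array([np.cos(a),np.sin(a)]); ey=np.array([-np.sin(a),np.cos(a)])
    piv=b[:2]+ey*.0813; so=piv+ex*.102; print(yaw,piv,"stand",so,"tub in stand",[(np.array([.517,-.206])-so)@e for e in(ex,ey)])
E
python3 -m crank '0 0 0 0'
```

```text
[ 0.48718856 -0.38635544  0.19162365] 0.0007646301900889229 [ 0.48753993 -0.38710186  0.187     ]
24.1 [ 0.45434266 -0.31288844] stand [ 0.54745175 -0.27123874] tub in stand [np.float64(-0.001158432602947895), np.float64(0.07198652287477185)]
24.8 [ 0.45343847 -0.31329955] stand [ 0.54603178 -0.27051544] tub in stand [np.float64(0.0007067431346299535), np.float64(0.07074310153640409)]
time_s: 0.33
tool_pos: [0.125, 0.4838, 0.2527]
orientation: [0.197, 1.562, -0.2]
ft_force: [0.4, -0.4, -0.1]
opening: 0.0857
```

```bash
cat >> h.py <<'E'
def yaws(st):
    M=R.from_rotvec(st["orientation"]).as_matrix(); return np.degrees(np.arctan2(M[1,1],M[0,1])),np.degrees(np.arctan2(M[1,2],M[0,2])),M
E
python3 - <<'E'
from h import *
st=manip.state(); y,z,M=yaws(st); print(y,z); print(M.round(3)); print(st["q"])
for k in(0,1,-1):
  s=24.4-y+180*k; print(s,np.radians(s), ((s+180)%360-180))
E
```

```text
75.51549336281157 -14.484507734512896
[[-0.     0.25   0.968]
 [-0.001  0.968 -0.25 ]
 [-1.    -0.001 -0.   ]]
[1.31800929e+00 2.41204235e-01 4.19806171e-03 1.33515062e+00
 1.40982726e-05 1.57081163e+00]
-51.11549336281157 -0.8921336579623703 -51.11549336281158
128.88450663718842 2.249458995627423 128.88450663718845
-231.11549336281158 -4.033726311552163 128.88450663718845
```

```bash
python3 -m crank '1.6 -3.8 0.5 -0.04; 3.2 -7.6 1 -0.08; 4.8 -11.4 1 -0.12; 6.4 -15.2 1 -0.16; 8 -19 1 -0.2' 65 30
python3 -m crank '1.6 -3.8 0 -0.04; 3.2 -7.6 0 -0.08; 4.8 -11.4 0 -0.12; 6.4 -15.2 0 -0.16; 8 -19 0 -0.2'
python3 -m crank '1.6 -3.8 0 -0.04; 3.2 -7.6 0 -0.08; 4.8 -11.4 0 -0.12; 6.4 -15.2 0 -0.16; 8 -19 0 -0.2'
```

```text
time_s: 0.75
tool_pos: [0.2051, 0.2921, 0.2627]
orientation: [0.355, 1.541, -0.356]
ft_force: [1.3, 0.0, -0.4]
opening: 0.0557
time_s: 1.17
tool_pos: [0.2852, 0.1003, 0.263]
orientation: [0.512, 1.508, -0.512]
ft_force: [1.3, -0.7, 0.0]
opening: 0.0558
time_s: 1.58
tool_pos: [0.3654, -0.0921, 0.2633]
orientation: [0.67, 1.463, -0.669]
ft_force: [1.5, 1.8, 0.3]
opening: 0.0554
```

```bash
python3 -m crank '1.6 -3.8 0 -0.06; 3.2 -7.6 0 -0.12; 4.8 -11.4 0 -0.18; 6.4 -15.2 0 -0.24; 8 -19 0 -0.29'
python3 -m crank '1.4 -3.5 0 0; 2.8 -7 0 0; 4.2 -10.4 0 0; 4.2 -10.4 0 0'
python3 - <<'E'
from h import *
p,d,st=shot("wrist","w2"); print(st["tool_pos"],yaws(st)[0],st["q"],cen(p,"red"))
E
```

```text
time_s: 2.0
tool_pos: [0.4456, -0.2842, 0.2632]
orientation: [0.895, 1.376, -0.894]
ft_force: [0.2, 0.7, 0.7]
opening: 0.0553
time_s: 2.33
tool_pos: [0.4888, -0.3941, 0.2592]
orientation: [0.897, 1.376, -0.899]
ft_force: [-0.5, 0.8, -0.9]
opening: 0.0556
[ 0.48882789 -0.39405143  0.25923886] 23.78130746126138 [-6.77915002e-01  5.01491255e-01  4.01477920e-01  1.46950921e+00
 -1.21205872e-03  4.77818023e-01] [((np.float64(285.8), np.float64(223.0)), [264, 202, 44, 43, 1495]), ((np.float64(138.5), np.float64(295.5)), [137, 295, 4, 2, 8])]
```

View pics/w2.png

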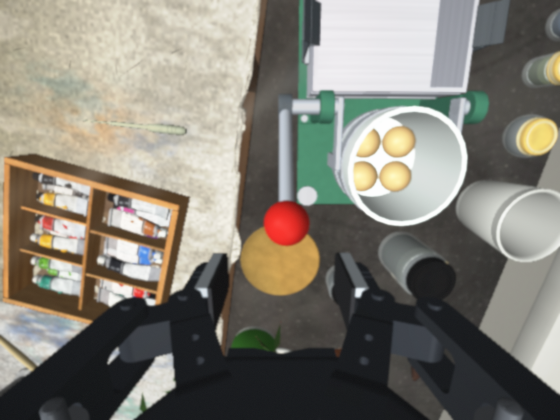

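```bash
python3 - <<'E'
from h import *
st=manip.state(); print(plane("wrist",285.8,223,.187,st)); 
p=np.ascontiguousarray(cv2.imread("pics/w2.png")[:,:,::-1]);h=cv2.cvtColor(p,cv2.COLOR_RGB2HSV)
m=(((h[...,0]<8)|(h[...,0]>172))&(h[...,1]>150)&(h[...,2]>80)).astype(np.uint8)
k,l,s,c=cv2.connectedComponentsWithStats(m); i=1+np.argmax(s[1:,4]); print(c[i],s[i])
print(cross(ray("wrist",*c[i],st),ray("top",370.95,229.05)))
E
```

```text
[ 0.48850373 -0.38452816  0.187     ]
[285.86712846 222.82997481] [ 263  202   46   44 1588]
(array([ 0.49233391, -0.39318863,  0.15799012]), np.float64(0.0011544467405865443))
```

```bash
python3 -m crank '0 0.8 -2 0.01; 0 0.8 -4.5 0.01; 0 0.8 -7 0.01; 0 0.8 -7 0.01'
python3 -m crank '0 0 0 0' 
python3 - <<'E'
from h import *
p,d,st=shot("side","s3");  print(st["tool_pos"],yaws(st)[0])
cv2.imwrite("pics/s3z.png",cv2.resize(p[180:340,220:440],None,fx=3.4,fy=3.4,interpolation=cv2.INTER_CUBIC)[:,:,::-1])
E
```

```text
time_s: 2.72
tool_pos: [0.485, -0.3798, 0.1847]
orientation: [0.892, 1.393, -0.889]
ft_force: [-0.3, 1.7, -0.6]
opening: 0.0554
time_s: 2.8
tool_pos: [0.4845, -0.3788, 0.185]
orientation: [0.891, 1.395, -0.889]
ft_force: [0.7, 0.7, 0.6]
opening: 0.0558
[ 0.48448336 -0.37878334  0.18497051] 24.514217817836027
```

View pics/s3z.png

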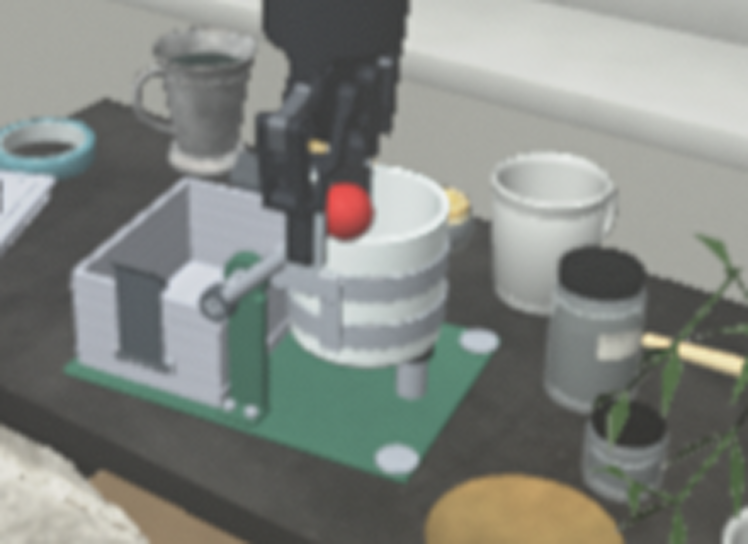

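```bash
python3 -m crank '0.2 -0.5 0.2 0; 0.4 -0.8 0.4 0; 0.4 -0.8 0.4 0; 0.4 -0.8 0.4 0'
python3 -m crank '0 0 0 0; 0 0 0 0;0 0 0 0; 0 0 0 0; 0 0 0 0' 20 30
python3 - <<'E'
from h import *
p,d,st=shot("side","s4");  print(st["tool_pos"],yaws(st)[0])
cv2.imwrite("pics/s4z.png",cv2.resize(p[180:340,220:440],None,fx=3.4,fy=3.4,interpolation=cv2.INTER_CUBIC)[:,:,::-1])
E
```

```text
time_s: 3.18
tool_pos: [0.4891, -0.3873, 0.1904]
orientation: [0.891, 1.392, -0.889]
ft_force: [-0.2, 1.2, -1.0]
opening: 0.0554
time_s: 3.6
tool_pos: [0.4899, -0.3874, 0.1914]
orientation: [0.891, 1.39, -0.888]
ft_force: [2.0, 0.1, 5.3]
opening: 0.0304
[ 0.48993951 -0.3874144   0.19135072] 24.525053115023894
```

View pics/s4z.png

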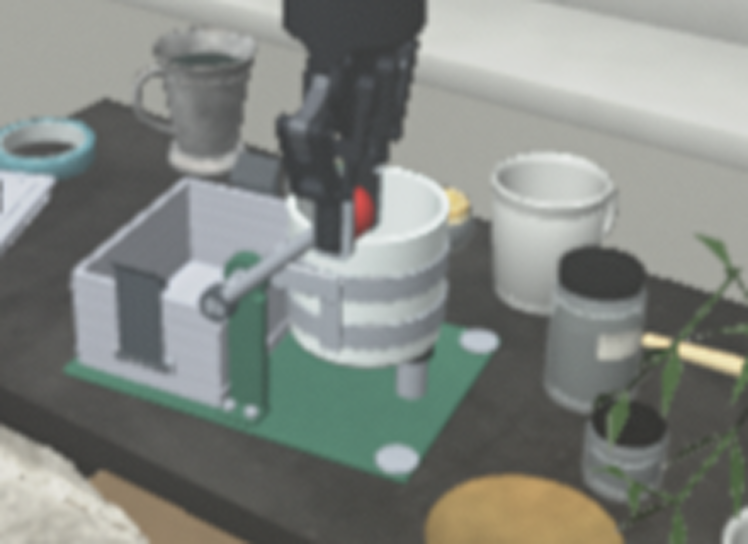

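```bash
cat >> h.py <<'E'
C0=np.array([.4896,-.3873,.1912])
def arc(ths):
    st=manip.state(); t=st["tool_pos"]; e=np.array([-.4147,.910])
    r=(t-C0); ys=r[:2]@e-.0813; zs=r[2]+.0813; print("theta now",np.arctan2(ys,zs)+np.pi/4,"rad",np.hypot(ys,zs),"F",st["ft_force"].round(1))
    out=[]
    for th in ths:
        dy=.115*np.sin(th-np.pi/4)+.0813; dz=.115*np.cos(th-np.pi/4)-.0813
        T=C0+[dy*e[0],dy*e[1],dz]; out.append("%.1f %.1f %.1f 0"%tuple((T-t)*100))
    print("; ".join(out))
E
python3 -c "
from h import *
arc([.08,.18,.28,.38,.48])"
```

```text
theta now -0.0005210296801244629 rad 0.11524844390728126 F [1.6 0.9 5.2]
-0.3 0.6 0.6 0; -0.7 1.5 1.3 0; -1.1 2.3 1.9 0; -1.5 3.3 2.4 0; -2.0 4.3 2.8 0
```

```bash
python3 -m crank '-0.3 0.6 0.6 0; -0.7 1.5 1.3 0; -1.1 2.3 1.9 0; -1.5 3.3 2.4 0; -2 4.3 2.8 0'
python3 -c "
from h import *
arc([.55,.65,.75,.85,.95])"
```

```text
time_s: 4.07
tool_pos: [0.471, -0.345, 0.2188]
orientation: [0.89, 1.387, -0.888]
ft_force: [6.3, -2.1, -4.2]
opening: 0.0303
theta now 0.4734465432940041 rad 0.11443290987487903 F [ 6.3 -2.1 -4.2]
-0.4 0.7 0.3 0; -0.9 1.8 0.5 0; -1.3 2.8 0.6 0; -1.8 3.8 0.6 0; -2.3 4.9 0.5 0
```

```bash
python3 -m crank '-0.4 0.7 0.3 0; -0.9 1.8 0.5 0; -1.3 2.8 0.6 0; -1.8 3.8 0.6 0; -2.3 4.9 0.5 0'
python3 - <<'E'
from h import *
p,d,st=shot("side","s5")
cv2.imwrite("pics/s5z.png",cv2.resize(p[180:340,220:440],None,fx=3.4,fy=3.4,interpolation=cv2.INTER_CUBIC)[:,:,::-1])
arc([1.02,1.12,1.22,1.32,1.42])
E
```

```text
time_s: 4.48
tool_pos: [0.4498, -0.2974, 0.2245]
orientation: [0.889, 1.381, -0.888]
ft_force: [6.4, -3.5, -0.7]
opening: 0.0298
theta now 0.956370536268685 rad 0.11595362169185404 F [ 3.8  1.9 -1. ]
-0.4 0.6 -0.2 0; -0.8 1.6 -0.6 0; -1.3 2.6 -1.0 0; -1.7 3.5 -1.5 0; -2.1 4.4 -2.2 0
```

View pics/s5z.png

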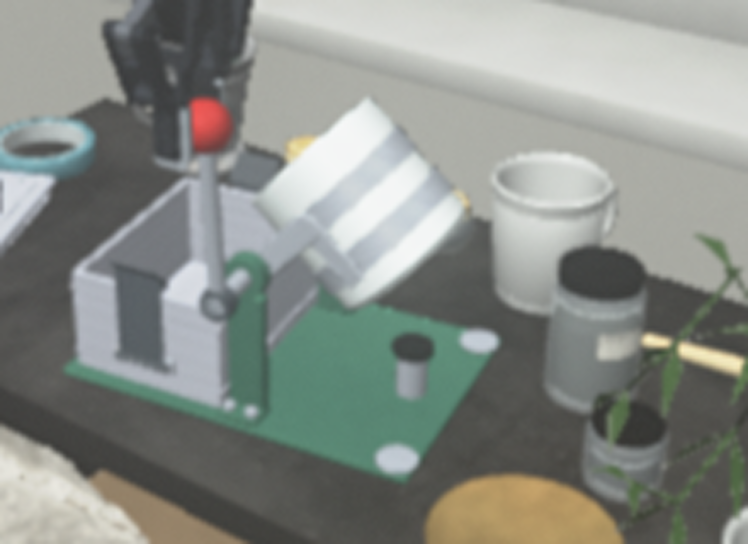

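```bash
python3 - <<'E'
from h import *
p,d,st=shot("side","s6")
cv2.imwrite("pics/s6z.png",cv2.resize(p[140:250,220:330],None,fx=5,fy=5,interpolation=cv2.INTER_CUBIC)[:,:,::-1])
print(st["opening"],st["tool_pos"]); t=st["tool_pos"]-[0,0,.003]
print(proj("side",[t]), (np.array([185+0,0])))
p,d,st=shot("wrist","w6")
print([proj("side",[C]) for C in [plane("top",370.95,229.05,.187)]])
E
```

```text
0.029798411475777612 [ 0.44861234 -0.29495842  0.22416299]
[[273.80238753 215.44554323]] [185   0]
[array([[320.36833682, 242.72498728]])]
```

View pics/s6z.png

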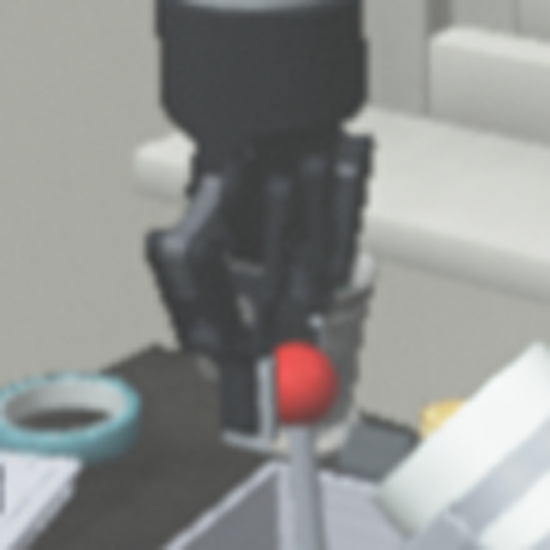

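View pics/w6.png

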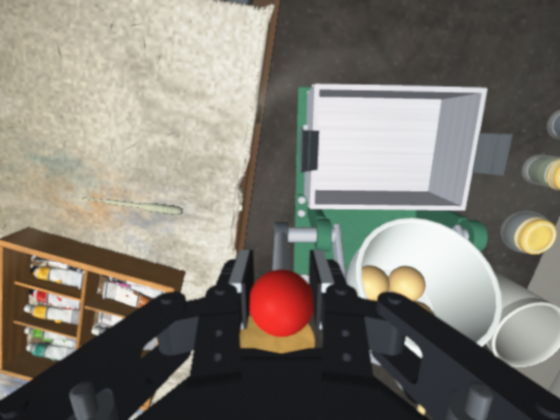

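```bash
python3 - <<'E'
from h import *
def red(n,f):
    p=np.ascontiguousarray(cv2.imread(f"pics/{f}.png")[:,:,::-1]);h=cv2.cvtColor(p,cv2.COLOR_RGB2HSV)
    m=(((h[...,0]<8)|(h[...,0]>172))&(h[...,1]>150)&(h[...,2]>80)).astype(np.uint8)
    k,l,s,c=cv2.connectedComponentsWithStats(m); i=1+np.argmax(s[1:,4]);return c[i],s[i]
st=manip.state()
a,b=red("side","s6"),red("wrist","w6"); print(a,b,st["tool_pos"])
x,g=cross(ray("side",*a[0]),ray("wrist",*b[0],st)); print(x,g)
e=np.array([-.4147,.910]);piv=np.array([.4543,-.3130])
ys=(x[:2]-piv)@e; print("y",ys,"z",x[2]-.106,np.hypot(ys,x[2]-.106),"theta",np.arctan2(ys,x[2]-.106)+np.pi/4, "tool lag", (st["tool_pos"][:2]-x[:2])@e)
x,g=cross(ray("side",*red("side","side1")[0]),ray("top",370.95,229.05)); print(x,g)
E
```

```text
(array([279.38554217, 214.26506024]), array([276, 209,   9,  12,  83], dtype=int32)) (array([280.37787611, 302.90294985]), array([ 249,  270,   64,   67, 3390], dtype=int32)) [ 0.44883518 -0.29541325  0.22419033]
[ 0.45358304 -0.30469917  0.22501666] 0.0025429253118247554
y 0.007851082198591087 z 0.11901665831870127 0.11927533042938727 theta 0.851268973724057 tool lag 0.010419119123322553
[ 0.48721406 -0.38637614  0.19160061] 0.0008176191787668789
```

```bash
python3 -m crank '0 0 0 0; 0 0 0 0; 0 0 0 0; 0.2 -0.5 0 0; 0.4 -1 0 0' 50 80
python3 -m crank '0 0 0 0'
python3 - <<'E'
from h import *
p,d,st=shot("wrist","w7");p,d,st=shot("side","s7")
cv2.imwrite("pics/s7z.png",cv2.resize(p[140:250,220:330],None,fx=5,fy=5,interpolation=cv2.INTER_CUBIC)[:,:,::-1])
def red(n,f):
    p=np.ascontiguousarray(cv2.imread(f"pics/{f}.png")[:,:,::-1]);h=cv2.cvtColor(p,cv2.COLOR_RGB2HSV)
    m=(((h[...,0]<8)|(h[...,0]>172))&(h[...,1]>150)&(h[...,2]>80)).astype(np.uint8)
    k,l,s,c=cv2.connectedComponentsWithStats(m); i=1+np.argmax(s[1:,4]);return c[i],s[i]
a,b=red("side","s7"),red("wrist","w7"); print(st["tool_pos"],st["opening"])
x,g=cross(ray("side",*a[0]),ray("wrist",*b[0],st)); print(x,g)
e=np.array([-.4147,.910]);print("lag",(st["tool_pos"][:2]-x[:2])@e)
E
```

```text
time_s: 5.05
tool_pos: [0.4525, -0.3059, 0.2238]
orientation: [0.89, 1.387, -0.886]
ft_force: [0.5, -0.8, 0.5]
opening: 0.0424
time_s: 5.13
tool_pos: [0.4527, -0.3071, 0.2236]
orientation: [0.891, 1.386, -0.887]
ft_force: [-0.5, 0.2, -1.1]
opening: 0.0426
[ 0.45244163 -0.30679681  0.22344092] 0.042820844810936884
[ 0.45998168 -0.3196471   0.22344497] 0.0016545116594533368
lag 0.014820620377696577
```

View pics/s7z.png

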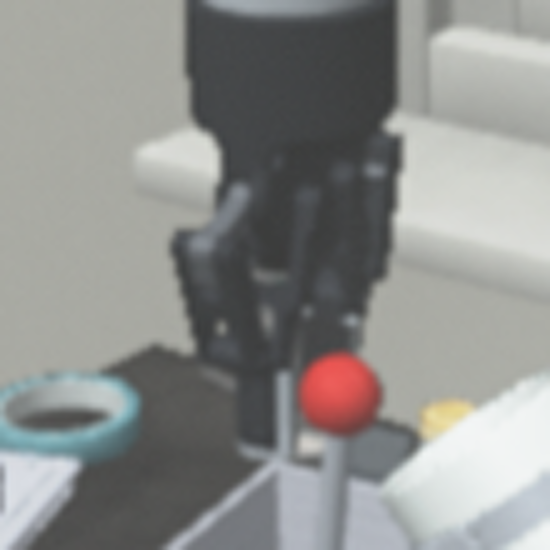

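```bash
python3 -m crank '0.3 -0.6 0 0; 0.6 -1.3 0 0; 0.6 -1.3 0 0; 0.6 -1.3 0 0'
cat >> h.py <<'E'
def red(f):
    p=np.ascontiguousarray(cv2.imread(f"pics/{f}.png")[:,:,::-1]);h=cv2.cvtColor(p,cv2.COLOR_RGB2HSV)
    m=(((h[...,0]<8)|(h[...,0]>172))&(h[...,1]>150)&(h[...,2]>80)).astype(np.uint8)
    k,l,s,c=cv2.connectedComponentsWithStats(m); i=1+np.argmax(s[1:,4]);return c[i],s[i]
def where(k):
    shot("wrist",f"w{k}");p,d,st=shot("side",f"s{k}")
    cv2.imwrite(f"pics/s{k}z.png",cv2.resize(p[140:250,220:330],None,fx=5,fy=5,interpolation=cv2.INTER_CUBIC)[:,:,::-1])
    a,b=red(f"s{k}"),red(f"w{k}"); print(st["tool_pos"],st["opening"])
    x,g=cross(ray("side",*a[0]),ray("wrist",*b[0],st)); e=np.array([-.4147,.910]);piv=np.array([.4543,-.3130])
    ys=(x[:2]-piv)@e;print(x,g,"theta",np.arctan2(ys,x[2]-.106)+np.pi/4,"lag",(st["tool_pos"][:2]-x[:2])@e)
E
python3 -c "
from h import *
where(8)"
```

```text
time_s: 5.57
tool_pos: [0.4585, -0.3199, 0.2233]
orientation: [0.891, 1.387, -0.888]
ft_force: [0.9, -0.8, 0.1]
opening: 0.0429
[ 0.45835588 -0.31964997  0.22330151] 0.0428160640847936
[ 0.4742478  -0.35031976  0.21307634] 0.00347438780481896 theta 0.409709062664219 lag 0.03449988770177144
```

View pics/s8z.png

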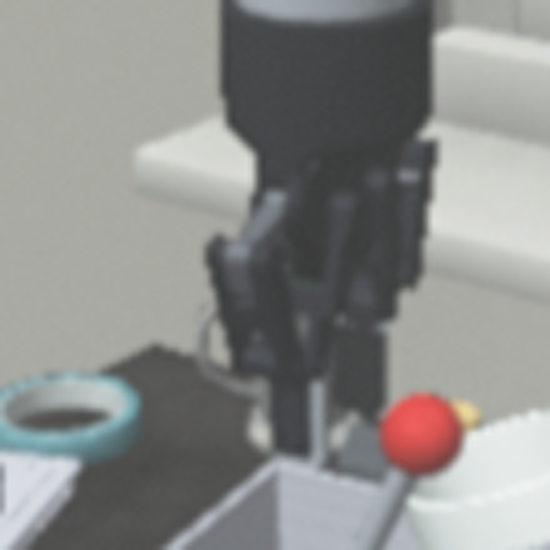

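View pics/w8.png

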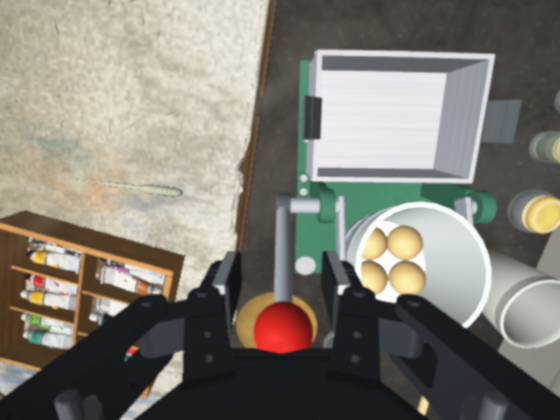

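```bash
python3 -m crank '0.8 -1.7 0 0; 1.5 -3.4 -0.7 0; 2.3 -5 -1.7 0; 3.1 -6.8 -3 0; 3.1 -6.8 -3.2 0' 60
python3 -m crank '0 0 0 0; 0 0 0 0; 0 0 0 0'
python3 -c "
from h import *
where(9)
print((C0-manip.state()['tool_pos'])*100)"
```

```text
time_s: 6.08
tool_pos: [0.4894, -0.3893, 0.1884]
orientation: [0.892, 1.389, -0.889]
ft_force: [-0.9, 0.4, -0.3]
opening: 0.0512
time_s: 6.33
tool_pos: [0.4892, -0.3887, 0.1888]
orientation: [0.892, 1.39, -0.889]
ft_force: [0.5, 0.2, 0.3]
opening: 0.051
[ 0.48942548 -0.38872142  0.18926635] 0.05118338986069289
[ 0.4923326  -0.38704227  0.19158625] 0.008226833185158152 theta 0.014433675805468504 lag -0.0003224382065479202
[0.00965284 0.15204612 0.17173603]
```

```bash
python3 -m crank '0 0.1 0 0; 0 0.1 0 0; 0 0.1 0 0; 0 0.1 0 0; 0 0.1 0 0' 10 110
python3 -c "
from h import *
print(manip.state()['opening'],manip.state()['tool_pos'])
arc([.08,.18,.28,.38,.48])"
```

```text
time_s: 6.85
tool_pos: [0.4902, -0.388, 0.1903]
orientation: [0.891, 1.386, -0.888]
ft_force: [2.3, -1.0, 2.1]
opening: 0.028
0.027987475925965323 [ 0.49021068 -0.38803641  0.19026161]
theta now -0.011450596363978383 rad 0.11497248769331986 F [ 2.3 -1.   2.1]
-0.3 0.7 0.7 0; -0.7 1.5 1.4 0; -1.1 2.4 2.0 0; -1.6 3.3 2.5 0; -2.0 4.3 2.9 0
```

```bash
python3 -m crank '-0.3 0.7 0.7 0; -0.7 1.5 1.4 0; -1.1 2.4 2 0; -1.6 3.3 2.5 0; -2 4.3 2.9 0'
python3 -c "
from h import *
where(10)
arc([.55,.65,.75,.85,.95])"
```

```text
time_s: 7.27
tool_pos: [0.4705, -0.3443, 0.2179]
orientation: [0.888, 1.389, -0.884]
ft_force: [5.2, -0.9, -9.4]
opening: 0.0274
[ 0.46964975 -0.34228468  0.21841319] 0.02762483367049538
[ 0.47417592 -0.34835094  0.21790866] 0.006314810721026334 theta 0.4388558314010022 lag 0.007397297238121094
theta now 0.4931898047823698 rad 0.11300805950208542 F [ 3.2  0.9 -5.4]
-0.3 0.5 0.4 0; -0.8 1.5 0.6 0; -1.2 2.6 0.7 0; -1.7 3.6 0.7 0; -2.2 4.7 0.5 0
```

```bash
python3 -m crank '-0.3 0.5 0.5 0; -0.8 1.5 0.7 0; -1.2 2.6 0.8 0; -1.7 3.6 0.8 0; -2.2 4.7 0.6 0'
python3 -c "
from h import *
where(11)
arc([1.02,1.12,1.22,1.32,1.42])"
```

```text
time_s: 7.78
tool_pos: [0.4476, -0.2962, 0.2246]
orientation: [0.889, 1.39, -0.885]
ft_force: [-0.0, -0.1, -0.4]
opening: 0.009
[ 0.44624014 -0.29406812  0.22406518] 0.008758601500334789
[ 0.38959701 -0.39710885  0.22327159] 0.13071377631969064 theta 0.3844935791792798 lag 0.07027715763735773
theta now 0.9617096188509178 rad 0.11609838220367744 F [ 0.1 -0.4 -0.6]
-0.2 0.6 -0.2 0; -0.7 1.6 -0.6 0; -1.1 2.6 -1.0 0; -1.5 3.5 -1.5 0; -1.9 4.4 -2.2 0
```

View pics/s11z.png

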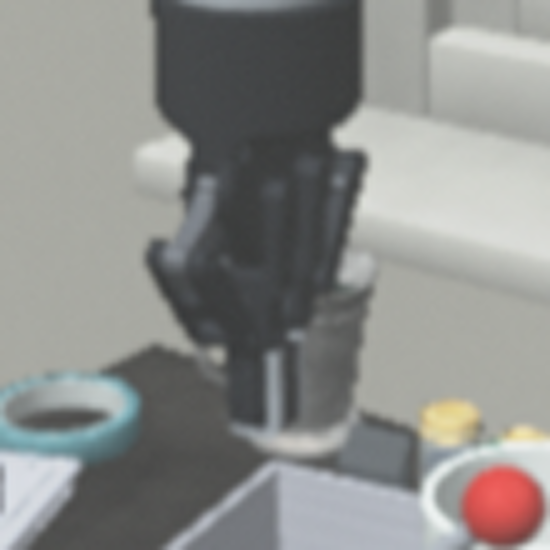

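```bash
python3 - <<'E'
from h import *
m=optics.camera_model("wrist"); C=np.linalg.inv(m["tool_from_camera"])
for g in ([.003,0,0],[.003,0,.01],[.003,0,-.01],[-.007,0,0],[.013,0,0]):
    print(g,cv2.projectPoints(np.array([g]),cv2.Rodrigues(C[:3,:3])[0],C[:3,3],m["intrinsics"],m["D"])[0].ravel())
for k in (6,9,10): print(k,red(f"w{k}"),red(f"s{k}"))
print(proj("side",[[ 0.4702,-.3434,.215]]),proj("side",[[ 0.4897,-.3885,.187]]))
a=cv2.imread("pics/s9.png")[170:280,260:370]; b=cv2.imread("pics/s10.png")[170:280,260:370]
cv2.imwrite("pics/c.png",cv2.resize(np.hstack([a,b]),None,fx=3.6,fy=3.6,interpolation=cv2.INTER_CUBIC))
E
```

```text
[0.003, 0, 0] [281.08662697 281.48955657]
[0.003, 0, 0.01] [281.06860597 299.68619096]
[0.003, 0, -0.01] [281.1054041  262.47931546]
[-0.007, 0, 0] [281.08222813 293.0237187 ]
[0.013, 0, 0] [281.09045202 271.428843  ]
6 (array([280.37787611, 302.90294985]), array([ 249,  270,   64,   67, 3390], dtype=int32)) (array([279.38554217, 214.26506024]), array([276, 209,   9,  12,  83], dtype=int32))
9 (array([283.39952217, 279.13113884]), array([ 250,  245,   68,   70, 3767], dtype=int32)) (array([324.32142857, 238.78571429]), array([323, 235,   4,   9,  28], dtype=int32))
10 (array([280.54347177, 292.43023603]), array([ 250,  260,   62,   66, 3347], dtype=int32)) (array([303.04, 221.9 ]), array([301, 217,   6,  11,  50], dtype=int32))
[[298.26161435 223.78378527]] [[321.74353818 242.65180523]]
```

View pics/c.png

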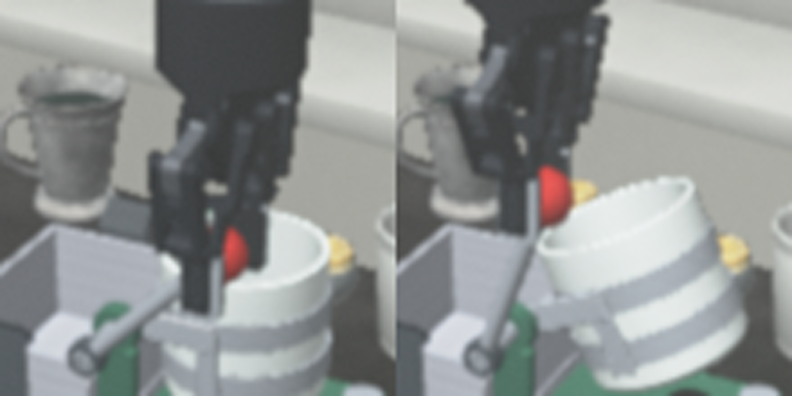

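View pics/w10.png

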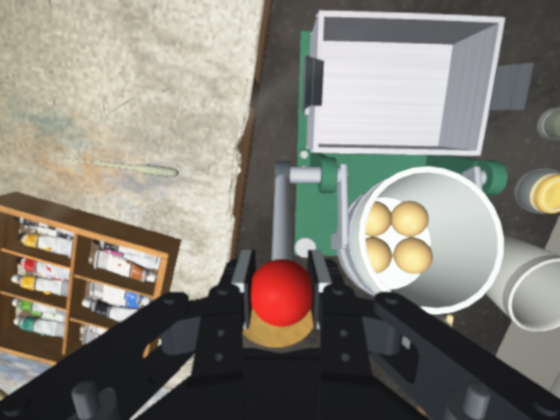

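```bash
python3 -m crank '0 0 3 0; 1.4 -3.2 3.5 0; 2.9 -6.4 3.5 0; 4.4 -9.6 3.5 0; 5.7 -12.4 3.5 0' 0 60
python3 -m crank '0 0 0 0; 0 0 0 0'
python3 -c "
from h import *
where(12);st=manip.state(); print((np.array([.503,-.418,.187])-st['tool_pos'])*100,st['q'])"
```

```text
time_s: 8.3
tool_pos: [0.5044, -0.4221, 0.2596]
orientation: [0.889, 1.39, -0.886]
ft_force: [1.2, 0.1, -0.1]
opening: 0.0002
time_s: 8.47
tool_pos: [0.5041, -0.4245, 0.2575]
orientation: [0.891, 1.391, -0.889]
ft_force: [-0.1, -0.1, -0.2]
opening: 0.0002
[ 0.50390824 -0.42311792  0.25831842] -6.018179971675694e-05
[ 0.48844347 -0.38508345  0.19128542] 0.00013105085375568305 theta 0.03349552230925168 lag -0.04102461077531757
[-0.08709716  0.42175605 -7.2139378 ] [-6.97790636e-01  5.77898013e-01  5.27135867e-01  1.52888584e+00
  7.82915618e-04  4.43480090e-01]
```

View pics/w12.png

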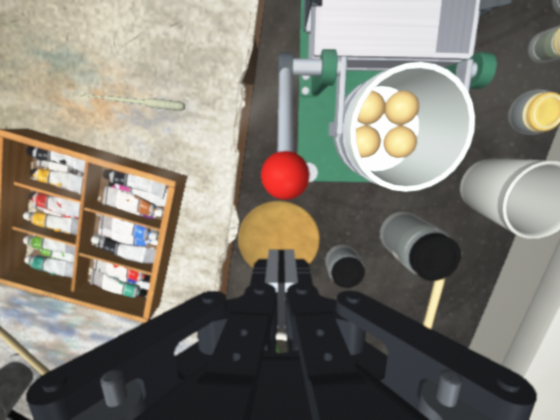

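```bash
python3 -m crank '0 0 -2.5 0; 0 0 -5 0; 0 0 -6.9 0; 0 0 -6.9 0'
cat >> h.py <<'E'
# push: ball offset contact 27mm + lead
def push(ths,dz=0.0,off=-.027):
    st=manip.state(); t=st["tool_pos"]; e=np.array([-.4147,.910]); piv=np.array([.4884,-.3851])+e*.0813
    print("tool y_s",(t[:2]-piv)@e,"x_s",(t[:2]-piv)@[.910,.4147],"F",st["ft_force"].round(1))
    out=[]
    for th in ths:
        y=.115*np.sin(th-np.pi/4)+off; z=.110+.115*np.cos(th-np.pi/4)+dz
        T=np.r_[piv+e*y,z]; out.append("%.1f %.1f %.1f 0"%tuple((T-t)*100))
    print("; ".join(out))
E
python3 -c "
from h import *
push([0,.1,.2,.3,.4])"
```

```text
time_s: 8.9
tool_pos: [0.5015, -0.4194, 0.1863]
orientation: [0.891, 1.4, -0.887]
ft_force: [-0.2, 0.8, -0.1]
opening: -0.0001
tool y_s -0.11793061659089392 x_s -0.002275207335375661 F [-0.2  0.8 -0.1]
-0.2 1.0 0.5 0; -0.5 1.7 1.3 0; -0.9 2.6 2.0 0; -1.3 3.5 2.5 0; -1.8 4.4 3.0 0
```

```bash
python3 -m crank '-0.2 1 0.5 0; -0.5 1.7 1.3 0; -0.9 2.6 2 0; -1.3 3.5 2.5 0; -1.8 4.4 3 0'
python3 -c "
from h import *
push([.5,.6,.7,.8,.9])"
```

```text
time_s: 9.32
tool_pos: [0.4852, -0.378, 0.2212]
orientation: [0.887, 1.388, -0.889]
ft_force: [3.5, -7.3, 4.6]
opening: 0.0002
tool y_s -0.07354153718664204 x_s -1.7212130736313015e-05 F [ 3.5 -7.3  4.6]
-0.6 1.3 -0.1 0; -1.0 2.3 0.2 0; -1.5 3.3 0.3 0; -2.0 4.4 0.4 0; -2.5 5.4 0.3 0
```

```bash
python3 -m crank '-0.6 1.3 -0.1 0; -1 2.3 0.2 0; -1.5 3.3 0.3 0; -2 4.4 0.4 0; -2.5 5.4 0.3 0'
python3 -c "
from h import *
where(13)
push([1,1.1,1.2,1.25,1.3],.006)"
```

```text
time_s: 9.73
tool_pos: [0.4622, -0.3255, 0.2294]
orientation: [0.884, 1.375, -0.89]
ft_force: [3.3, -3.8, 3.9]
opening: -0.0003
[ 0.46092738 -0.32324137  0.22876948] -4.844865207038353e-05
[ 0.44906427 -0.29826453  0.2244181 ] 0.0010108193737125698 theta 0.916218992446201 lag -0.027648556638479514
tool y_s -0.013793126017861779 x_s 0.00044918324089247743 F [-0.3 -0.4  0.1]
-0.5 1.0 0.0 0; -1.0 2.0 -0.3 0; -1.4 3.0 -0.7 0; -1.6 3.5 -0.9 0; -1.8 3.9 -1.2 0
```

View pics/s13.png

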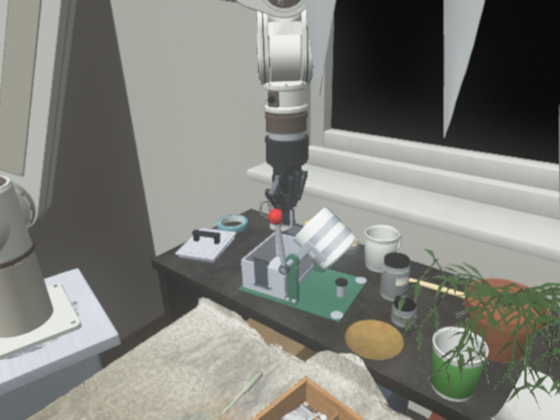

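```bash
python3 -m crank '-0.5 1 0.2 0; -1 2 0.2 0; -1.4 3 0 0; -1.8 3.9 -0.3 0; -2.1 4.7 -0.6 0'
python3 -c "
from h import *
where(14)
push([1.4,1.5,1.6,1.7],.012)"
```

```text
time_s: 10.25
tool_pos: [0.4398, -0.2777, 0.2228]
orientation: [0.882, 1.378, -0.891]
ft_force: [0.9, -5.4, -2.3]
opening: 0.0003
[ 0.43893965 -0.27583962  0.22218733] -0.00034864755019038836
[ 0.42787804 -0.25086369  0.20465096] 0.0020930825276757234 theta 1.3854704977502132 lag -0.027315347373978394
tool y_s 0.03836082483163645 x_s 0.0004989379073747478 F [-0.  -1.9  0.3]
-0.1 0.1 -0.6 0; -0.5 0.9 -1.4 0; -0.8 1.6 -2.2 0; -1.1 2.3 -3.0 0
```

View pics/w14.png

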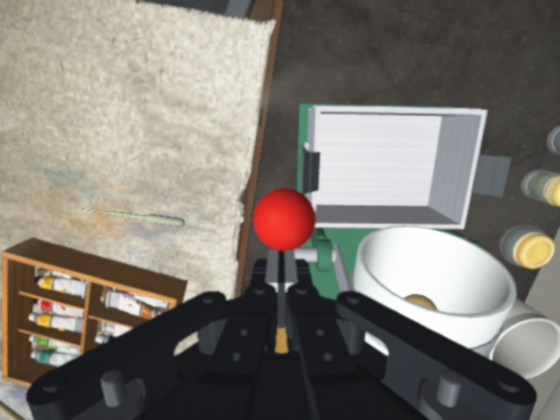

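View pics/s14z.png

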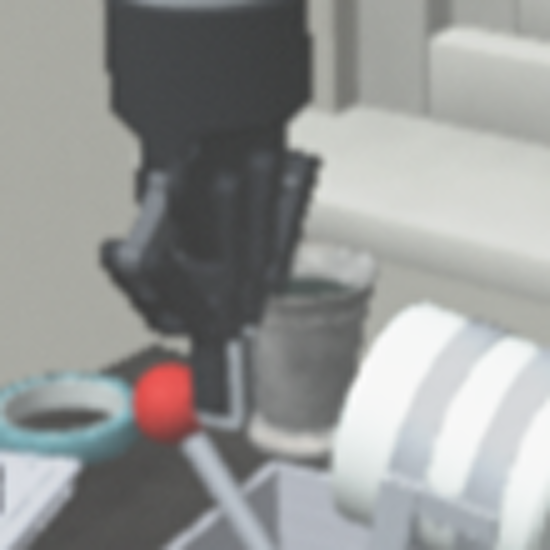

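```bash
python3 -m crank '-0.1 0.1 0 0; -0.4 0.6 -0.3 0; -0.6 1.2 -1 0; -0.8 1.7 -1.5 0; -1.1 2.3 -2.3 0'
python3 -c "
from h import *
where(15)
push([1.7,1.8,1.9,2.0],.018)"
```

```text
time_s: 10.77
tool_pos: [0.4294, -0.2536, 0.2008]
orientation: [0.884, 1.378, -0.887]
ft_force: [1.4, -1.9, 3.4]
opening: 0.0002
[ 0.42784057 -0.25178496  0.19869003] 0.0003353341634018134
[ 0.41670508 -0.22727556  0.17881028] 0.0019389148659045181 theta 1.6950821365749844 lag -0.026921440646062472
tool y_s 0.06485387456473322 x_s 7.478002497253126e-05 F [ 1.2 -0.3 -0.5]
0.0 -0.1 -0.1 0; -0.2 0.5 -1.0 0; -0.5 1.0 -2.0 0; -0.7 1.4 -3.1 0
```

View pics/s15z.png

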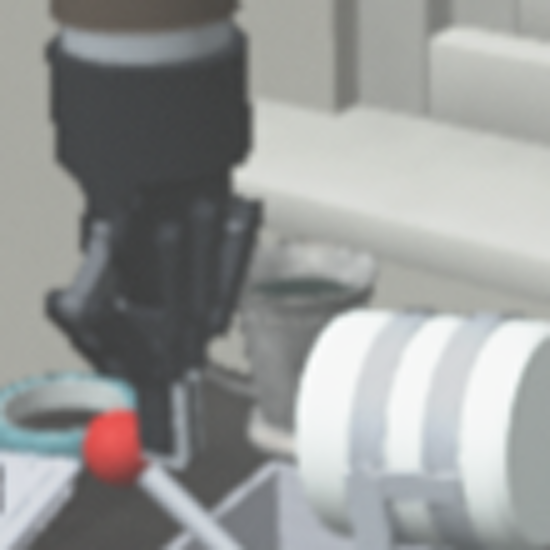

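```bash
python3 -m crank '-0.1 0.3 -0.5 0; -0.2 0.5 -1.1 0; -0.4 0.8 -1.8 0; -0.6 1.1 -2.4 0; -0.7 1.4 -3.1 0'
python3 -c "
from h import *
where(16)
push([1.7,1.8,1.9,2.0,2.06],.018)"
```

```text
time_s: 11.28
tool_pos: [0.4209, -0.2379, 0.1674]
orientation: [0.884, 1.383, -0.887]
ft_force: [1.4, -1.5, 2.0]
opening: 0.0
[ 0.42004128 -0.23706906  0.16592448] 0.0002047189458648837
[ 0.40986464 -0.21196302  0.14595492] 0.002424144205558399 theta 2.0088645299185144 lag -0.02706674563224055
tool y_s 0.08159285056272085 x_s -0.0010502647448895014 F [ 0.6 -1.7  0.1]
0.8 -1.5 3.2 0; 0.5 -1.0 2.2 0; 0.3 -0.4 1.2 0; 0.1 -0.0 0.2 0; 0.0 0.2 -0.5 0
```

View pics/w16.png

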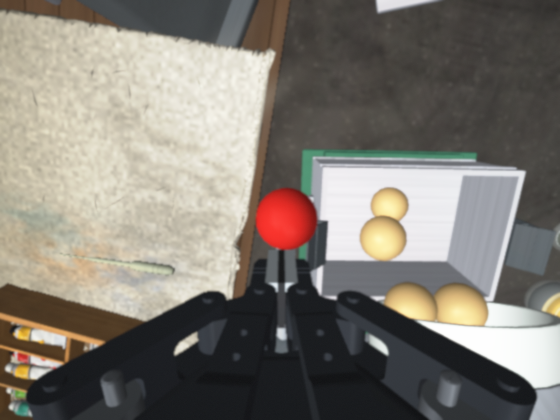

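View pics/s16.png

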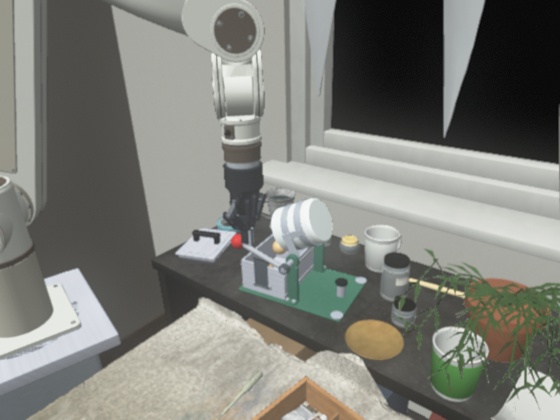

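```bash
python3 -m crank '0 0.1 -0.3 0; 0 0.2 -0.5 0; 0 0.2 -0.6 0; 0 0.2 -0.6 0; 0 0.2 -0.6 0'
python3 -m crank '0 0 0 0; 0 0 0 0; 0 0 0 0; 0 0 0 0; 0 0 0 0'
python3 -c "
from h import *
where(17)"
```

```text
time_s: 11.8
tool_pos: [0.4194, -0.235, 0.1601]
orientation: [0.884, 1.388, -0.887]
ft_force: [0.2, -1.4, -1.0]
opening: 0.0002
time_s: 12.22
tool_pos: [0.4194, -0.235, 0.1601]
orientation: [0.884, 1.388, -0.887]
ft_force: [0.6, -1.0, -0.2]
opening: 0.0
[ 0.41936267 -0.23494157  0.16008953] 9.942739240333083e-05
[ 0.40916255 -0.20960943  0.13941997] 0.002938170861226897 theta 2.068166848289226 lag -0.027282237547000883
```

View pics/w17.png

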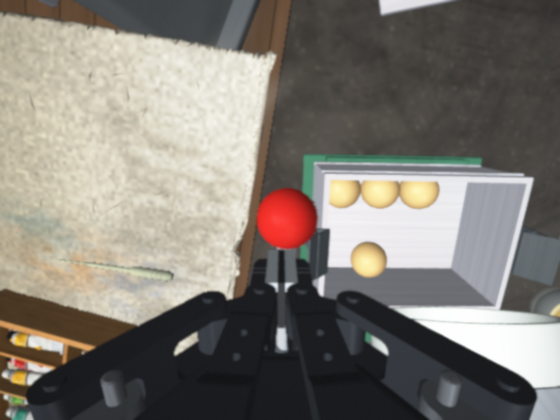

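```bash
python3 -m crank '0 0 2 0; 0 0 4.5 0; -0.5 1.3 5 0; -1 2.5 5 0; -1 2.5 5 0' 53 40
python3 -m crank '0 0 0 0; 0 0 0 0'
python3 -c "
from h import *
where(18)
st=manip.state();print((np.array([.4092,-.2096,.138])-st['tool_pos'])*100)"
```

```text
time_s: 12.73
tool_pos: [0.4077, -0.2075, 0.2097]
orientation: [0.884, 1.391, -0.886]
ft_force: [-1.1, 0.9, -0.8]
opening: 0.0455
time_s: 12.9
tool_pos: [0.4068, -0.2065, 0.2086]
orientation: [0.883, 1.394, -0.885]
ft_force: [-0.2, -0.7, -0.5]
opening: 0.0452
[ 0.40713242 -0.2069057   0.20870676] 0.045452058187417654
[ 0.41017577 -0.21020299  0.13945611] 0.0013280039101981312 theta 2.0655332900199856 lag 0.004262611110804055
[ 0.18460992 -0.24127408 -7.08310635]
```

View pics/w18.png

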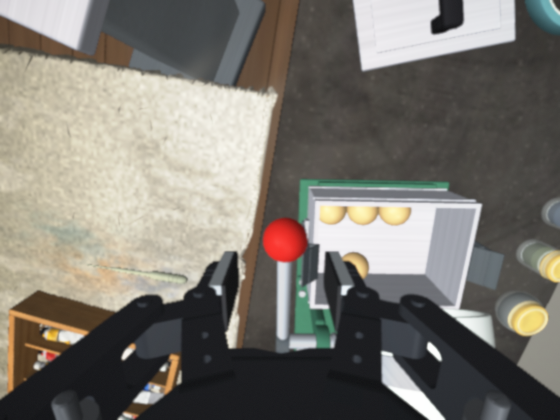

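```bash
python3 -m crank '0.3 -0.4 -2 0; 0.3 -0.4 -4 0; 0.3 -0.4 -6 0; 0.3 -0.4 -7.1 0; 0.3 -0.4 -7.1 0'
python3 -m crank '0 0 0 0; 0 0 0 0; 0 0 0 0; 0 0 0 0; 0 0 0 0' 10 100
python3 - <<'E'
from h import *
where(19)
push([2.0,1.9,1.8,1.7,1.6],-.002,0.0)
E
```

```text
time_s: 13.42
tool_pos: [0.4083, -0.2104, 0.1347]
orientation: [0.884, 1.399, -0.888]
ft_force: [-0.4, 0.6, -1.1]
opening: 0.0454
time_s: 13.83
tool_pos: [0.4109, -0.2097, 0.1358]
orientation: [0.887, 1.396, -0.882]
ft_force: [4.7, 3.5, -2.0]
opening: 0.028
[ 0.41086497 -0.20965932  0.13584129] 0.028496298726123834
[ 0.41376475 -0.21144137  0.13916237] 0.006374498852926071 theta 2.061432781293612 lag 0.002824207180722273
tool y_s 0.11051907042127716 x_s 0.002192390483916259 F [ 4.9  3.8 -3.7]
-0.1 -0.3 1.2 0; 0.1 -0.8 2.3 0; 0.3 -1.3 3.3 0; 0.6 -1.9 4.2 0; 0.9 -2.5 5.1 0
```

View pics/w19.png

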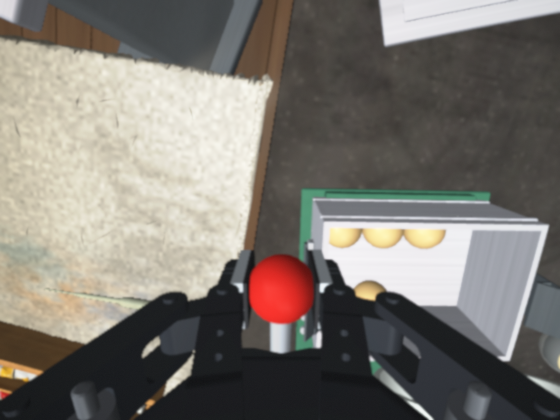

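```bash
python3 -m crank '0.1 -0.2 0.6 0; 0.3 -0.7 1.7 0; 0.5 -1.2 2.7 0; 0.8 -1.8 3.6 0; 1.1 -2.4 4.5 0'
python3 - <<'E'
from h import *
where(20)
push([1.5,1.4,1.3,1.2,1.1],-.007,0.0)
E
```

```text
time_s: 14.35
tool_pos: [0.424, -0.2384, 0.1812]
orientation: [0.882, 1.387, -0.889]
ft_force: [20.7, -28.5, -36.5]
opening: 0.0256
[ 0.42481369 -0.23977035  0.18353199] 0.023680756637964227
[ 0.41342815 -0.22842786  0.18054363] 0.015383827148116631 theta 1.685260423246076 lag -0.015043244416748633
tool y_s 0.0773452659070388 x_s 0.0023679694964673184 F [  2.9 -13.4  -5. ]
-0.1 -0.3 0.6 0; 0.2 -1.1 1.4 0; 0.6 -2.0 2.0 0; 1.1 -2.9 2.5 0; 1.5 -3.9 2.9 0
```

View pics/s20z.png

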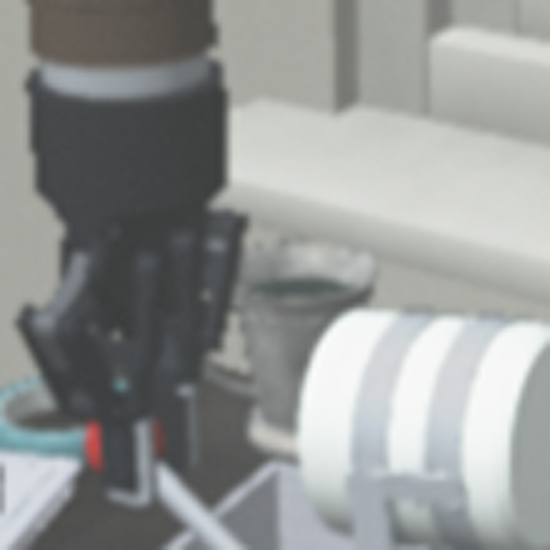

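```bash
python3 -m crank '0 0 0 0; 0 0 0 0; 0 0 2 0; 0 0 4.5 0; 0 0 6 0' 60 60
python3 - <<'E'
from h import *
where(21)
push([1.69],.05,0.045)
E
```

```text
time_s: 14.87
tool_pos: [0.4249, -0.2396, 0.2459]
orientation: [0.882, 1.382, -0.889]
ft_force: [1.1, -0.4, 1.1]
opening: 0.0514
[ 0.42630102 -0.24039614  0.2486804 ] 0.051063288619904224
[ 0.4185062  -0.22808701  0.17931525] 0.0037323978185320305 theta 1.683949853364275 lag -0.014433816334607497
tool y_s 0.07625010807440046 x_s 0.0034337976041516087 F [ 0.  -0.  -0.2]
-2.8 5.2 -1.6 0
```

View pics/w21.png

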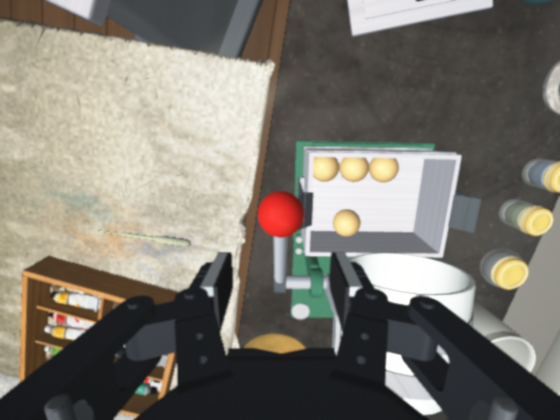

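```bash
python3 -m crank '-1 1.8 0 0; -2 3.8 0 0; -2.8 5.2 0 0; -2.8 5.2 -2 0; -2.8 5.2 -4.5 0' 0 60
python3 -m crank '0 0 -1 0; 0 0 -2 0; 0 0 -2 0'
python3 - <<'E'
from h import *
where(22)
push([1.6,1.5,1.4,1.3,1.2],0,0.027)
E
```

```text
time_s: 15.38
tool_pos: [0.3988, -0.1878, 0.2029]
orientation: [0.88, 1.373, -0.885]
ft_force: [0.8, -0.4, 0.4]
opening: 0.0002
time_s: 15.63
tool_pos: [0.3967, -0.1865, 0.1803]
orientation: [0.88, 1.379, -0.886]
ft_force: [0.2, 0.4, -0.5]
opening: -0.0002
[ 0.39740275 -0.18692657  0.1815476 ] 0.00011537317810127454
[ 0.41643897 -0.22352075  0.17518375] 0.005987529187535792 theta 1.7372602485268438 lag 0.04119502452192489
tool y_s 0.13608800233548984 x_s -9.304937307653956e-05 F [0.1 0.4 0.4]
1.1 -2.3 0.6 0; 1.4 -3.1 1.4 0; 1.8 -3.9 2.2 0; 2.2 -4.8 2.8 0; 2.6 -5.7 3.3 0
```

View pics/s22z.png

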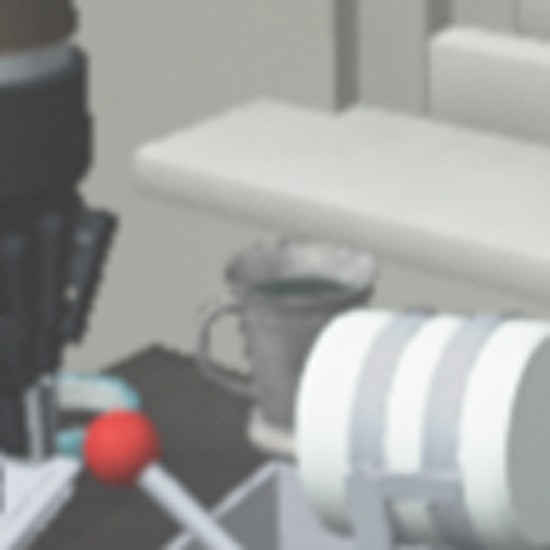

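Column is left of the ball, with tips a bit below its centre. Push right.

```bash
python3 -m crank '0.6 -1.2 0.3 0; 1.1 -2.3 0.6 0; 1.4 -3.1 1.4 0; 1.8 -3.9 2.2 0; 2.2 -4.8 2.8 0'
python3 - <<'E'
from h import *
where(23)
push([1.2,1.1,1.0,.9,.8],0,0.027)
E
```

```text
time_s: 16.15
tool_pos: [0.4185, -0.2311, 0.2121]
orientation: [0.884, 1.383, -0.879]
ft_force: [-1.5, 4.3, 4.2]
opening: 0.0003
[ 0.42129796 -0.23539956  0.21343664] -0.00035837613331265165
[ 0.43170001 -0.2627271   0.21349168] 0.0060896621463896565 theta 1.2592245999555778 lag 0.02918178689997653
tool y_s 0.08249709692709226 x_s 0.0009614599985799097 F [0.6 2.4 0.6]
0.3 -0.9 0.3 0; 0.7 -1.9 0.7 0; 1.2 -2.9 1.0 0; 1.7 -3.9 1.2 0; 2.1 -4.9 1.2 0
```

```bash
python3 -m crank '0.3 -0.9 0.3 0; 0.7 -1.9 0.7 0; 1.2 -2.9 1 0; 1.7 -3.9 1.2 0; 2.1 -4.9 1.2 0'
python3 - <<'E'
from h import *
where(24)
push([.7,.6,.5,.4,.3],0,0.027)
E
```

```text
time_s: 16.67
tool_pos: [0.4429, -0.285, 0.2256]
orientation: [0.881, 1.371, -0.883]
ft_force: [-0.6, 1.7, 0.6]
opening: 0.0001
[ 0.44362736 -0.28694364  0.22517697] 9.478440884539213e-05
[ 0.45483333 -0.31356226  0.2274399 ] 0.002948029800636666 theta 0.7793637146750704 lag 0.02887006276744311
tool y_s 0.027676630253026416 x_s -0.00022459916797270928 F [-1.4 -0.8 -1.4]
0.5 -0.9 -0.0 0; 0.9 -2.0 -0.2 0; 1.4 -3.0 -0.4 0; 1.8 -4.0 -0.8 0; 2.3 -4.9 -1.3 0
```

View pics/s24z.png

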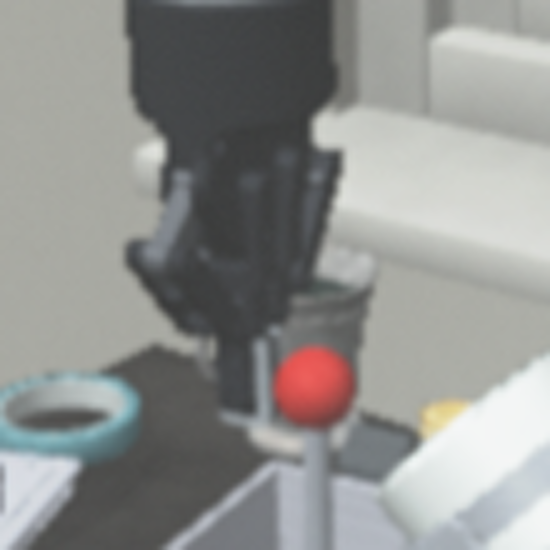

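```bash
python3 -m crank '0.5 -0.9 0.3 0; 0.9 -2 0.6 0; 1.4 -3 0.8 0; 1.8 -4 0.6 0; 2.3 -4.9 0.2 0'
python3 - <<'E'
from h import *
where(25)
push([.2,.1,0,-.05],0.016,0.027)
E
```

```text
time_s: 17.18
tool_pos: [0.4661, -0.3355, 0.2268]
orientation: [0.881, 1.37, -0.885]
ft_force: [0.2, 0.5, 0.6]
opening: -0.0003
[ 0.4666903  -0.33694663  0.22535228] -0.00023366081862023056
[ 0.47791248 -0.36760856  0.21530707] 0.008526106680628896 theta 0.28701190147344346 lag 0.03255619548993993
tool y_s -0.02737860789806468 x_s 0.00011834860802145117 F [-0.3 -1.2 -0.2]
0.4 -0.8 -0.4 0; 0.8 -1.7 -1.0 0; 1.1 -2.5 -1.8 0; 1.3 -2.8 -2.2 0
```

View pics/s25.png

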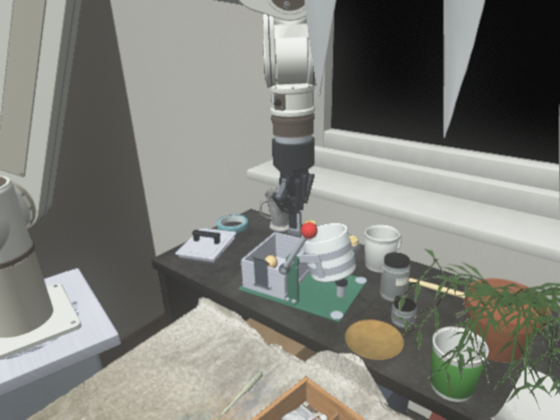

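```bash
python3 -m crank '0.4 -0.8 -0.3 0; 0.8 -1.7 -0.8 0; 1.1 -2.5 -1.6 0; 1.2 -2.7 -1.8 0'
python3 - <<'E'
from h import *
where(26); print(manip.state()["ft_force"])
p,d,st=shot("top","t26")
cv2.imwrite("pics/t26z.png",cv2.resize(p[130:320,110:430],None,fx=2.5,fy=2.5,interpolation=cv2.INTER_CUBIC)[:,:,::-1])
E
```

```text
time_s: 17.62
tool_pos: [0.4777, -0.3624, 0.2058]
orientation: [0.884, 1.375, -0.885]
ft_force: [-3.1, 6.9, 6.6]
opening: -0.0
[ 0.47761283 -0.3622319   0.20562501] -0.00017603787557513703
[ 0.48810061 -0.39185919  0.19615524] 0.009440645214584662 theta 0.02486934287152509 lag 0.031310118200626
[-1.37900335  3.14817562 -1.06866947]
```

View pics/t26z.png

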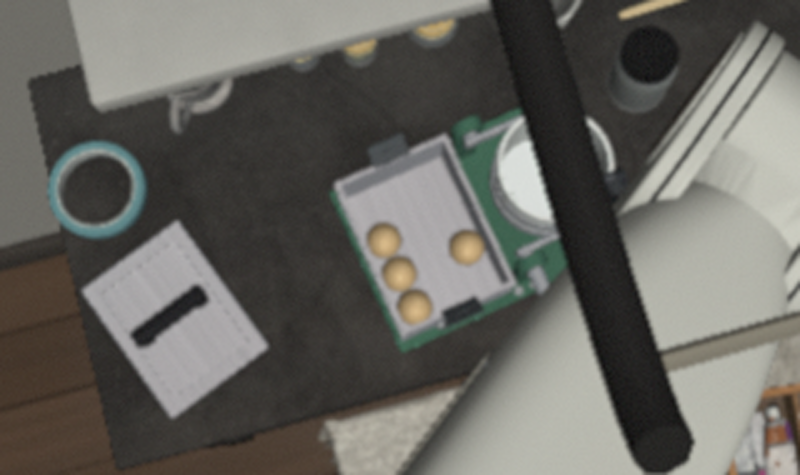

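View pics/w26.png

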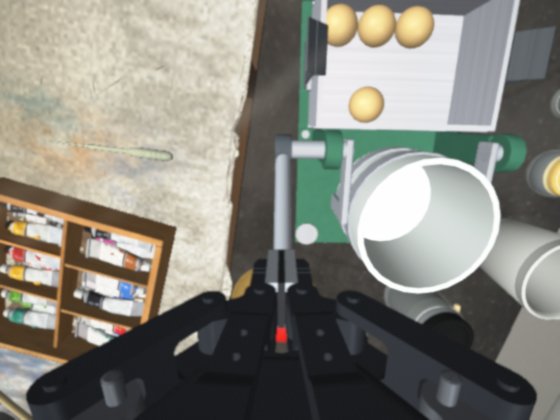

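```bash
python3 -m crank '0.2 -0.4 -0.3 0; 0.3 -0.6 -0.4 0; 0.3 -0.6 -0.4 0'
python3 -m crank '0 0 1.5 0; 0 0 4 0; -0.5 1 6 0; -1.5 4 7 0; -2.5 7 7 0'
python3 - <<'E'
from h import *
where(27)
E
```

```text
time_s: 18.02
tool_pos: [0.4782, -0.3626, 0.2015]
orientation: [0.889, 1.386, -0.879]
ft_force: [-7.7, 17.3, 9.9]
opening: 0.0002
time_s: 18.43
tool_pos: [0.4548, -0.2944, 0.2742]
orientation: [0.889, 1.378, -0.881]
ft_force: [-0.7, 0.9, -0.1]
opening: -0.0001
[ 0.4512925  -0.28783487  0.27274767] 0.000188586712100479
[ 0.49369687 -0.38098282  0.18755038] 0.0017095479506728526 theta 0.020955133767463052 lag 0.10234973010132445
```

View pics/w27.png

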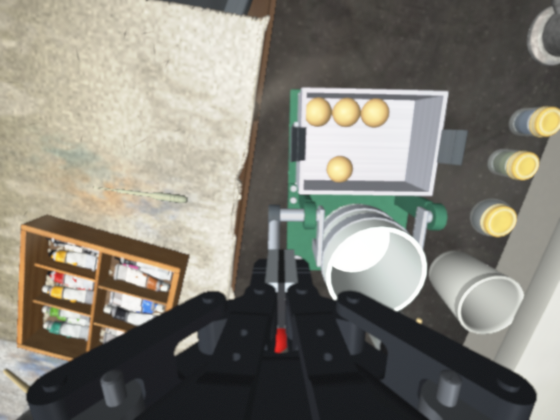

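```bash
python3 -c "
from h import *
print(red('s27'))"
python3 -m crank '0 4 0 0.05; 0 8 0 0.1; 0 12 0 0.15; 0 16 0 0.2; 0 20 0 0.21' 60 60
python3 -m crank '0 4 -2 0; 0 8 -4 0; 0 10.8 -7 0; 0 10.8 -7 0; 0 10.8 -7 0'
python3 - <<'E'
from h import *
p,d,st=shot("wrist","w28"); print(st["tool_pos"],yaws(st)[0],st["q"])
E
```

```text
(array([320.31192661, 240.49541284]), array([314, 235,  14,  12, 109], dtype=int32))
time_s: 18.95
tool_pos: [0.4528, -0.0893, 0.2725]
orientation: [0.725, 1.449, -0.716]
ft_force: [1.2, 0.9, 1.1]
opening: 0.051
time_s: 19.37
tool_pos: [0.452, 0.0199, 0.2006]
orientation: [0.72, 1.452, -0.716]
ft_force: [-0.5, 0.1, 0.9]
opening: 0.0515
[0.45204904 0.01988463 0.20056929] 37.30597578641031 [ 0.04148224  0.18000422 -0.21316562  1.17875809  0.00398186  0.96116156]
```

View pics/w28.png

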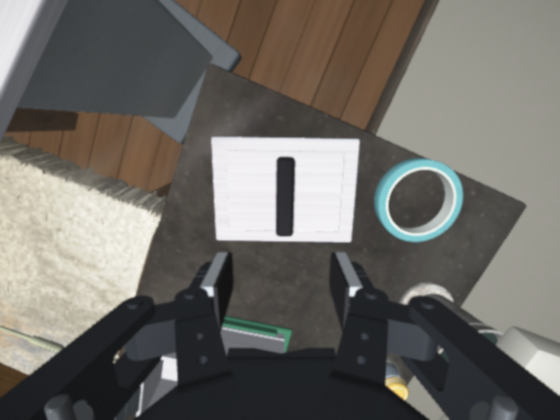

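```bash
cat >> h.py <<'E'
def lid(f,st,ztop=.025):
    p=cv2.imread(f"pics/{f}.png"); g=cv2.cvtColor(p,cv2.COLOR_BGR2GRAY)
    m=(g>150).astype(np.uint8); m[260:]=0
    cs=max(cv2.findContours(m,cv2.RETR_EXTERNAL,cv2.CHAIN_APPROX_NONE)[0],key=cv2.contourArea) if 1 else 0
    return m,cs
E
python3 - <<'E'
from h import *
st=manip.state()
p=cv2.imread("pics/w28.png"); g=cv2.cvtColor(p,cv2.COLOR_BGR2GRAY)
sub=np.zeros_like(g); sub[130:250,205:365]=1
m=((g>140)&(sub>0)).astype(np.uint8)
c=max(cv2.findContours(m,cv2.RETR_EXTERNAL,cv2.CHAIN_APPROX_NONE)[0],key=cv2.contourArea)
X=np.array([plane("wrist",*q,.025,st)[:2] for q in c[:,0].astype(float)],np.float32)
r=cv2.minAreaRect(X*1000); print(r)
sub[:]=0; sub[145:238,265:308]=1; m=((g<70)&(sub>0)).astype(np.uint8)
c=max(cv2.findContours(m,cv2.RETR_EXTERNAL,cv2.CHAIN_APPROX_NONE)[0],key=cv2.contourArea)
X=np.array([plane("wrist",*q,.055,st)[:2] for q in c[:,0].astype(float)],np.float32)
print(cv2.minAreaRect(X*1000))
E
```

```text
((452.956298828125, 25.119911193847656), (148.86248779296875, 111.03684997558594), 36.32118606567383)
((452.23699951171875, 26.20376205444336), (14.781242370605469, 73.87291717529297), 36.237586975097656)
```

```bash
python3 -m crank '0 0.6 -3.5 -0.016; 0 0.6 -7 -0.016; 0 0.6 -10 -0.016; 0 0.6 -12 -0.016; 0 0.6 -12 -0.016'
python3 -m crank '0 0 0 0; 0 0 0 0'
python3 - <<'E'
from h import *
p,d,st=shot("wrist","w29"); print(st["tool_pos"],yaws(st)[0])
print((np.array([.452,.0258,.053])-st["tool_pos"])*100)
E
```

```text
time_s: 19.83
tool_pos: [0.4516, 0.0229, 0.0794]
orientation: [0.735, 1.448, -0.733]
ft_force: [-0.4, -0.9, 0.3]
opening: 0.0513
time_s: 20.0
tool_pos: [0.4533, 0.0217, 0.0809]
orientation: [0.737, 1.445, -0.734]
ft_force: [-0.4, 0.1, 0.5]
opening: 0.0515
[0.45334138 0.02169546 0.08087429] 35.99617812351956
[-0.13413829  0.41045364 -2.78742946]
```

View pics/w29.png

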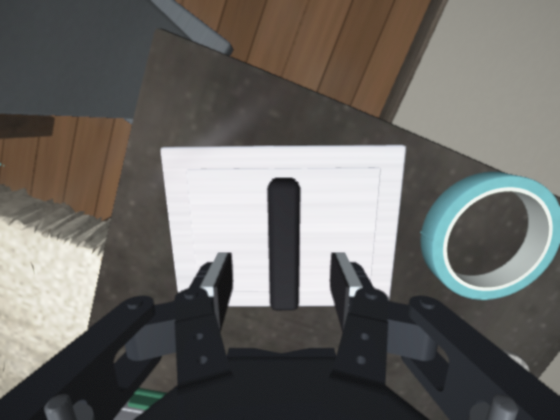

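```bash
python3 - <<'E'
from h import *
st=manip.state()
for q in [(284,180),(284,244),(284,308)]: print(plane("wrist",*q,.055,st))
E
python3 -m crank '0 0.4 -1 0.005; 0 0.4 -2 0.005; 0 0.4 -2.8 0.005; 0 0.4 -2.8 0.005; 0 0.4 -2.8 0.005'
```

```text
[0.4283589  0.05900441 0.055     ]
[0.44913801 0.03065083 0.055     ]
[ 0.47300901 -0.00191278  0.055     ]
time_s: 20.47
tool_pos: [0.4535, 0.0261, 0.0531]
orientation: [0.733, 1.446, -0.729]
ft_force: [-0.2, 0.0, 1.4]
opening: 0.051
```

```bash
python3 -m crank '-0.1 0.1 0 0; -0.1 0.1 0 0; -0.1 0.1 0 0; -0.1 0.1 0 0; -0.1 0.1 0 0' 0 80
python3 -m crank '0 0 2 0; 0 0 5 0; 0 0 8.5 0; 0 0 12 0; 0 0 14 0'
python3 -m crank '0 0 0 0; 0 0 0 0'
python3 - <<'E'
from h import *
p,d,st=shot("wrist","w30"); print(st["tool_pos"],yaws(st)[0],st["ft_force"])
p,d,st=shot("side","s30")
E
```

```text
time_s: 20.88
tool_pos: [0.4528, 0.0272, 0.0538]
orientation: [0.733, 1.445, -0.729]
ft_force: [-1.6, 0.6, 6.8]
opening: 0.0164
time_s: 21.3
tool_pos: [0.454, 0.0273, 0.1972]
orientation: [0.734, 1.441, -0.727]
ft_force: [1.2, 0.2, -1.9]
opening: 0.0167
time_s: 21.47
tool_pos: [0.455, 0.0273, 0.1981]
orientation: [0.735, 1.438, -0.725]
ft_force: [0.4, -0.3, -1.6]
opening: 0.0167
[0.45501955 0.02729999 0.19814359] 36.3286459088227 [ 0.40567727 -0.29047648 -1.62890839]
```

View pics/w30.png

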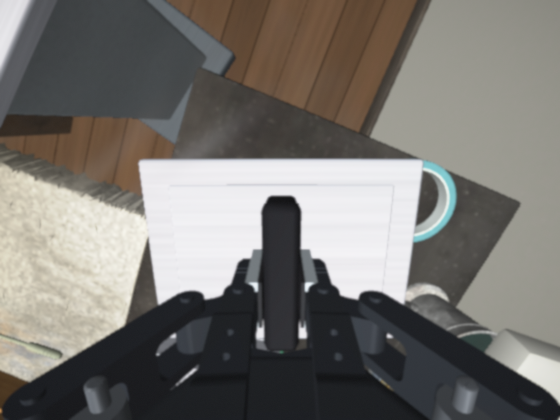

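View pics/s30.png

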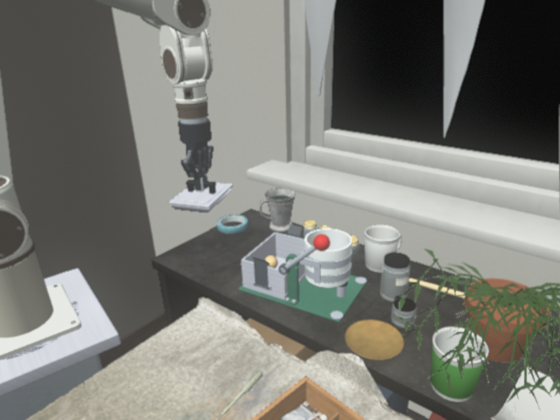

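```bash
python3 - <<'E'
from h import *
m=optics.camera_model("wrist"); T=m["tool_from_camera"]
for q in [(141,159),(420,161),(281,159.5),(281,197),(281,350)]:
    u=cv2.undistortPoints(np.array([[q]],float),m["intrinsics"],m["D"])[0,0]; d=T[:3,:3]@[*u,1]; o=T[:3,3]
    for X in (.0288,-.0012): print(q,X,(o+d*(X-o[0])/d[0]).round(4))
E
```

```text
(141, 159) 0.0288 [ 0.0288 -0.0719 -0.0552]
(141, 159) -0.0012 [-0.0012 -0.0575 -0.0585]
(420, 161) 0.0288 [ 0.0288  0.071  -0.0543]
(420, 161) -0.0012 [-0.0012  0.0567 -0.0577]
(281, 159.5) 0.0288 [ 0.0288 -0.0003 -0.0548]
(281, 159.5) -0.0012 [-0.0012 -0.0002 -0.0581]
(281, 197) 0.0288 [ 0.0288 -0.0002 -0.0352]
(281, 197) -0.0012 [-0.0012 -0.0002 -0.0425]
(281, 350) 0.0288 [ 0.0288 -0.0002  0.0634]
(281, 350) -0.0012 [-0.0012 -0.0002  0.0363]
```

```bash
python3 -m crank '0 -1 4 -0.04; 1 -4 7 -0.08; 2.3 -7.5 7 -0.12; 3.6 -11.3 7 -0.16; 4.9 -15 7 -0.2'
python3 -m crank '1.3 -3.7 0 0; 2.6 -7.5 0 0; 3.9 -11.3 0 0; 5.2 -15 0 0; 6.3 -19 0 0'
python3 -m crank '0 0 0 0; 0 0 0 0; 0 0 0 0'
python3 - <<'E'
from h import *
p,d,st=shot("wrist","w31"); print(st["tool_pos"],yaws(st)[0],st["ft_force"]); np.save("/tmp/st31.npy",np.r_[st["tool_pos"],st["orientation"]])
E
```

```text
time_s: 21.98
tool_pos: [0.5016, -0.1241, 0.2637]
orientation: [0.887, 1.385, -0.883]
ft_force: [-0.0, 0.2, -2.0]
opening: 0.0167
time_s: 22.4
tool_pos: [0.5643, -0.3151, 0.26]
orientation: [0.887, 1.391, -0.883]
ft_force: [1.7, 0.5, -1.3]
opening: 0.0162
time_s: 22.65
tool_pos: [0.5632, -0.3147, 0.2564]
orientation: [0.889, 1.398, -0.884]
ft_force: [-0.6, 0.0, -1.6]
opening: 0.0163
[ 0.56315052 -0.31465197  0.25636883] 24.792885618330736 [-0.56191609  0.03389074 -1.60017743]
```

View pics/w31.png

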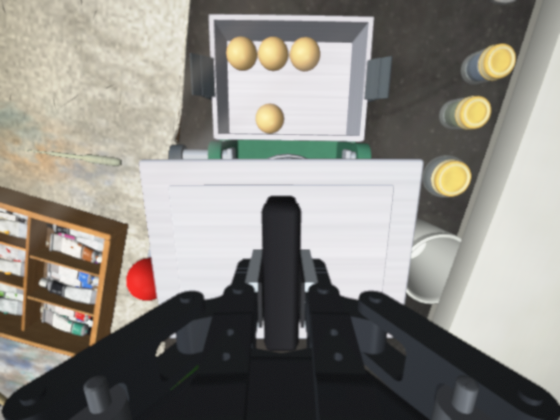

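```bash
python3 - <<'E'
from h import *
p=cv2.imread("pics/w31.png"); cv2.imwrite("pics/w31z.png",cv2.resize(p[0:150,180:400],None,fx=3.6,fy=3.6,interpolation=cv2.INTER_CUBIC))
E
```

```text
(no output)
```

View pics/w31z.png

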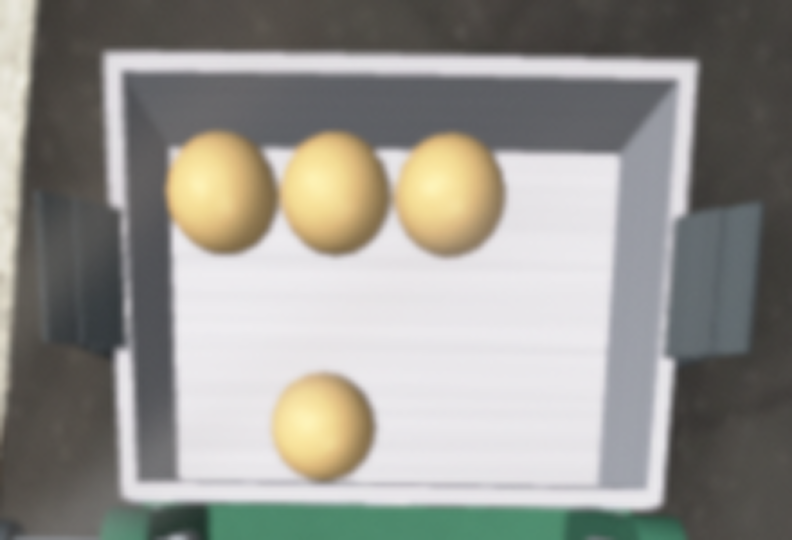

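```bash
python3 - <<'E'
from h import *
a=np.load("/tmp/st31.npy"); st=dict(tool_pos=a[:3],orientation=a[3:])
f=lambda x,y:((x+.5)/3.6+180-.5,(y+.5)/3.6-.5)
for n,Q in [("outer",[(104,52),(698,61),(663,506),(124,500)]),("inner",[(122,70),(680,78),(648,490),(137,482)])]:
    P=np.array([plane("wrist",*f(*q),.078,st)[:2] for q in Q]); L=[np.linalg.norm(P[i]-P[(i+1)%4]) for i in range(4)]
    e=P[1]-P[0]; e2=P[2]-P[3]; print(n,P.mean(0).round(4),np.round(L,4),np.degrees(np.arctan2(e[1],e[0])),np.degrees(np.arctan2(e2[1],e2[0])))
C=np.array([plane("wrist",*f(*q),.1,st)[:2] for q in [(43,265),(755,278)]]); print(C.mean(0),C,np.linalg.norm(C[0]-C[1]))
E
```

```text
outer [ 0.5213 -0.2065] [0.1504 0.1103 0.1502 0.1109] 24.021588809595332 24.248775167717408
inner [ 0.5211 -0.2063] [0.1417 0.1021 0.1418 0.1019] 24.064045902638508 23.99492300873007
[ 0.52088227 -0.20561486] [[ 0.44099222 -0.240949  ]
 [ 0.60077232 -0.17028071]] 0.17471029669241986
```

```bash
python3 -m crank '-1.2 3 0 -0.01; -2.5 6.5 0 -0.01; -4.2 10.7 -2 -0.01; -4.2 10.7 -6 -0.01; -4.2 10.7 -7 -0.01'
python3 -m crank '0 0 0 0; 0 0 0 0; 0 0 0 0'
python3 - <<'E'
from h import *
p,d,st=shot("wrist","w32"); print(st["tool_pos"],yaws(st)[0],(np.array([.5216,-.2073,.165])-st["tool_pos"])*100)
p,d,st=shot("side","s32")
cv2.imwrite("pics/s32z.png",cv2.resize(p[150:310,200:420],None,fx=3.6,fy=3.6,interpolation=cv2.INTER_CUBIC)[:,:,::-1])
E
```

```text
time_s: 23.12
tool_pos: [0.5171, -0.2012, 0.1841]
orientation: [0.891, 1.402, -0.888]
ft_force: [-0.6, 0.2, -3.8]
opening: 0.0163
time_s: 23.37
tool_pos: [0.5178, -0.2006, 0.1857]
orientation: [0.89, 1.4, -0.886]
ft_force: [-0.3, -0.1, -1.4]
opening: 0.0164
[ 0.51776245 -0.20059726  0.1857236 ] 24.70497231014124 [ 0.38375547 -0.67027404 -2.07236026]
```

View pics/s32z.png

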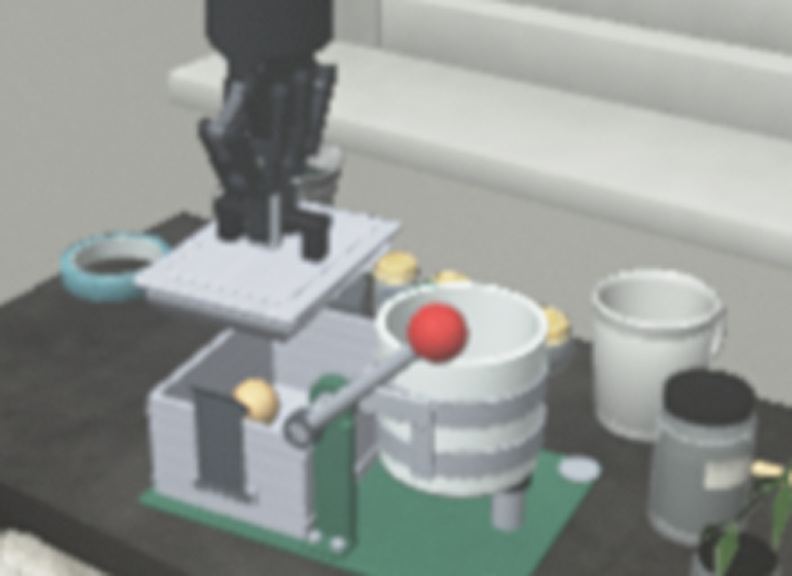

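View pics/w32.png

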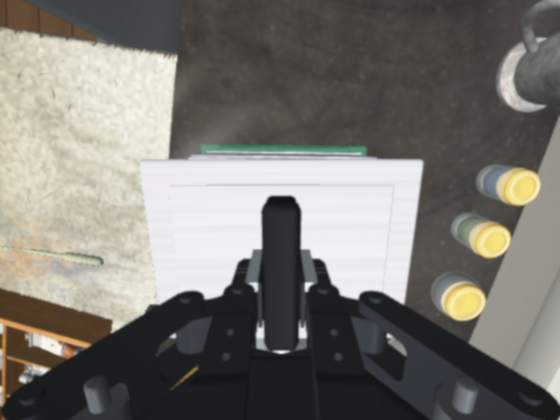

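```bash
python3 -m crank '0.4 -0.7 -0.5 -0.01; 0.4 -0.7 -1 -0.01; 0.4 -0.7 -1.5 -0.01; 0.4 -0.7 -1.5 -0.01; 0.4 -0.7 -1.5 -0.01'
python3 -m crank '0 0 0 0; 0 0 0 0; 0 0 0 0'
python3 - <<'E'
from h import *
st=manip.state(); y,z,M=yaws(st); print(st["tool_pos"],y,M[:,0].round(4),(np.array([.5216,-.2073,.165])-st["tool_pos"])*100)
E
```

```text
time_s: 23.88
tool_pos: [0.522, -0.2087, 0.1704]
orientation: [0.899, 1.396, -0.895]
ft_force: [-0.4, 0.4, -2.4]
opening: 0.0164
time_s: 24.13
tool_pos: [0.522, -0.2087, 0.1704]
orientation: [0.899, 1.396, -0.895]
ft_force: [0.0, -0.9, -1.8]
opening: 0.0167
[ 0.5220292  -0.20873386  0.17041357] 24.030410589700256 [-0.0128  0.0113 -0.9999] [-0.04291954  0.14338583 -0.54135688]
```

```bash
python3 -m crank '0 0.15 -0.8 0.007; 0 0.15 -1.6 0.007; 0 0.15 -2.4 0.007; 0 0.15 -2.8 0.007; 0 0.15 -2.8 0.007'
python3 - <<'E'
from h import *
p,d,st=shot("side","s33"); y,z,M=yaws(st); print(st["tool_pos"],y,M[:,0].round(4),st["ft_force"],(np.array([.5216,-.2073,.125])-st["tool_pos"])*100)
cv2.imwrite("pics/s33z.png",cv2.resize(p[180:310,220:380],None,fx=4.6,fy=4.6,interpolation=cv2.INTER_CUBIC)[:,:,::-1])
E
```

```text
time_s: 24.55
tool_pos: [0.5209, -0.2067, 0.1405]
orientation: [0.894, 1.402, -0.891]
ft_force: [0.1, -0.6, -2.1]
opening: 0.0166
[ 0.5208809  -0.20673258  0.14047603] 24.43891726067245 [-0.0162  0.0125 -0.9998] [ 0.11624508 -0.64370582 -2.10114428] [ 0.07191015 -0.05674215 -1.54760335]
```

View pics/s33z.png

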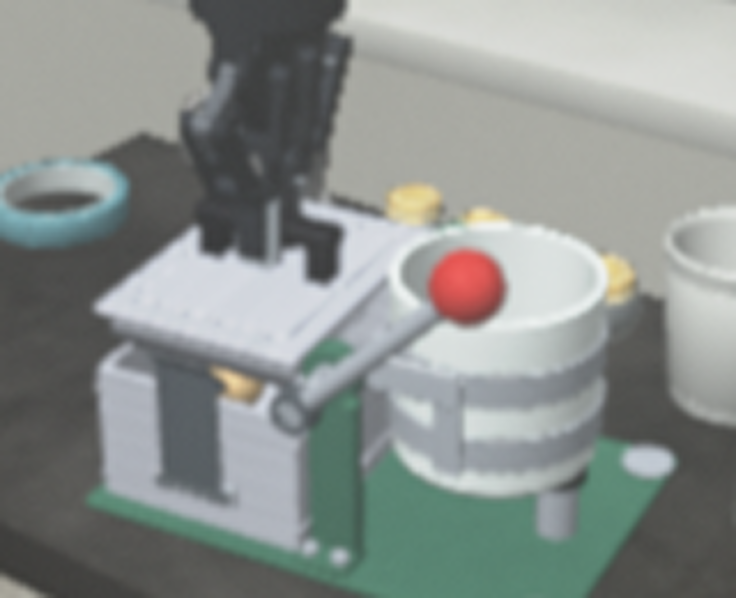

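```bash
python3 -m crank '0.1 -0.1 -0.4 0; 0.1 -0.1 -0.8 0; 0.1 -0.1 -1.2 0; 0.1 -0.1 -1.6 0; 0.1 -0.1 -1.6 0'
python3 - <<'E'
from h import *
p,d,st=shot("side","s34"); y,z,M=yaws(st); print(st["tool_pos"],y,M[:,0].round(4),st["ft_force"],st["wrist_torque"])
cv2.imwrite("pics/s34z.png",cv2.resize(p[180:310,220:380],None,fx=4.6,fy=4.6,interpolation=cv2.INTER_CUBIC)[:,:,::-1])
E
```

```text
time_s: 25.02
tool_pos: [0.5219, -0.2083, 0.1247]
orientation: [0.893, 1.401, -0.892]
ft_force: [-1.2, -0.6, -1.7]
opening: 0.0163
[ 0.52193578 -0.20830133  0.12468589] 24.415376228995274 [-0.016   0.0114 -0.9998] [-1.22724555 -0.61418426 -1.71490773] [-0.16223983  0.19629282 -0.00888562]
```

View pics/s34z.png

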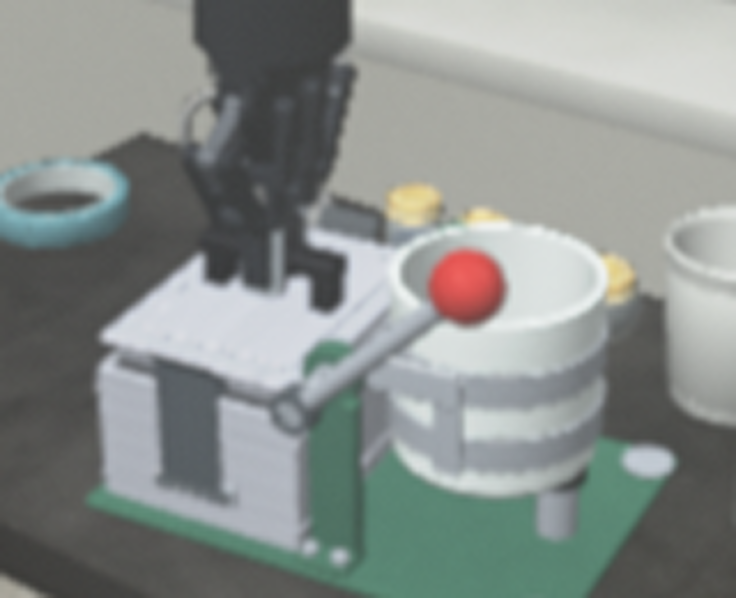

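```bash
python3 -m crank '0 0 -0.2 0; 0 0 -0.4 0; 0 0 -0.6 0; 0 0 -0.6 0'
python3 - <<'E'
from h import *
p,d,st=shot("side","s35"); y,z,M=yaws(st); print(st["tool_pos"],y,M[:,0].round(4),st["ft_force"],st["wrist_torque"])
cv2.imwrite("pics/s35z.png",cv2.resize(p[180:310,220:380],None,fx=4.6,fy=4.6,interpolation=cv2.INTER_CUBIC)[:,:,::-1])
E
```

```text
time_s: 25.4
tool_pos: [0.5232, -0.2083, 0.122]
orientation: [0.895, 1.397, -0.89]
ft_force: [-4.2, 1.3, 11.6]
opening: 0.0163
[ 0.52323652 -0.20834436  0.12199191] 24.379795959283086 [-0.0114  0.0111 -0.9999] [-4.17442663  1.27039914 11.57918683] [ 0.55487554  0.62380338 -0.34862836]
```

View pics/s35z.png

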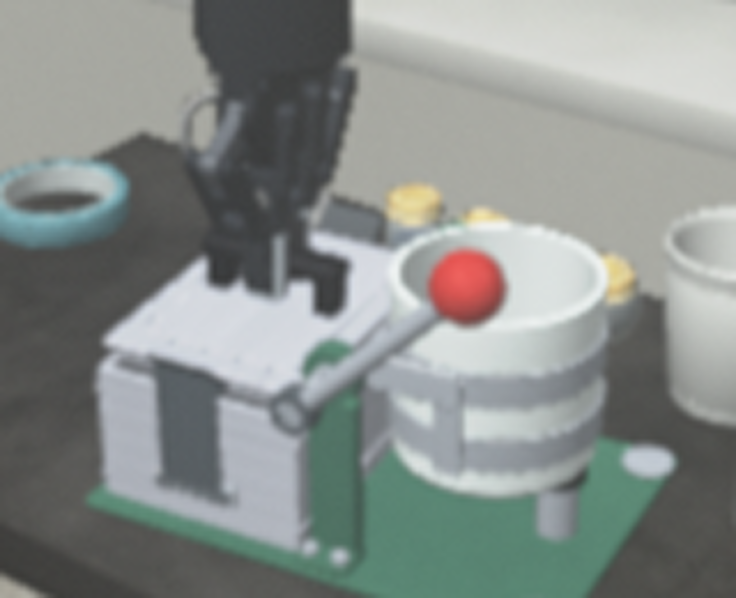

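```bash
python3 -m crank '0 0 -0.5 0; 0 0 -0.8 0; 0 0 -1 0; 0 0 -1 0; 0 0 -1 0'
python3 - <<'E'
from h import *
st=manip.state(); y,z,M=yaws(st); print(st["tool_pos"],y,M[:,0].round(4),st["ft_force"],st["wrist_torque"])
E
```

```text
time_s: 25.87
tool_pos: [0.5237, -0.2076, 0.1124]
orientation: [0.896, 1.397, -0.888]
ft_force: [-0.9, 5.2, 3.7]
opening: 0.0162
[ 0.5236857  -0.20761485  0.11236776] 24.403601378373587 [-0.0103  0.0125 -0.9999] [-0.87403898  5.15406782  3.65031392] [ 0.86295017  0.013779   -0.29497551]
```

```bash
python3 -m crank '0 0 -0.4 0; 0 0 -0.6 0; 0 0 -0.6 0'
python3 -m crank '0 0 0 0; 0 0 0 0; 0 0 0 0; 0 0 0 0' 50
python3 -m crank '0 0 3 0; 0 0 6 0; 0 0 9 0; 0.8 -2 11 0; 2 -5 11 0' 60
python3 -m crank '1.5 -3.5 0 0; 2.5 -6 0 0; 2.5 -6 0 0; 2.5 -6 0 0'
python3 - <<'E'
from h import *
p,d,st=shot("wrist","w36"); p,d,st=shot("side","s36"); 
cv2.imwrite("pics/s36z.png",cv2.resize(p[180:310,220:380],None,fx=4.6,fy=4.6,interpolation=cv2.INTER_CUBIC)[:,:,::-1])
np.save("/tmp/st36.npy",np.r_[st["tool_pos"],st["orientation"]])
E
```

```text
time_s: 26.12
tool_pos: [0.5237, -0.2074, 0.1117]
orientation: [0.896, 1.394, -0.887]
ft_force: [-11.7, 8.5, 31.7]
opening: 0.0162
time_s: 26.45
tool_pos: [0.5237, -0.2077, 0.1109]
orientation: [0.896, 1.394, -0.888]
ft_force: [-0.3, 0.2, 0.4]
opening: 0.0429
time_s: 26.87
tool_pos: [0.5458, -0.2573, 0.2262]
orientation: [0.894, 1.388, -0.883]
ft_force: [1.7, -0.3, 0.7]
opening: 0.051
time_s: 27.2
tool_pos: [0.5706, -0.3187, 0.2238]
orientation: [0.895, 1.39, -0.885]
ft_force: [-0.3, 0.8, 0.2]
opening: 0.0515
```

View pics/s36z.png

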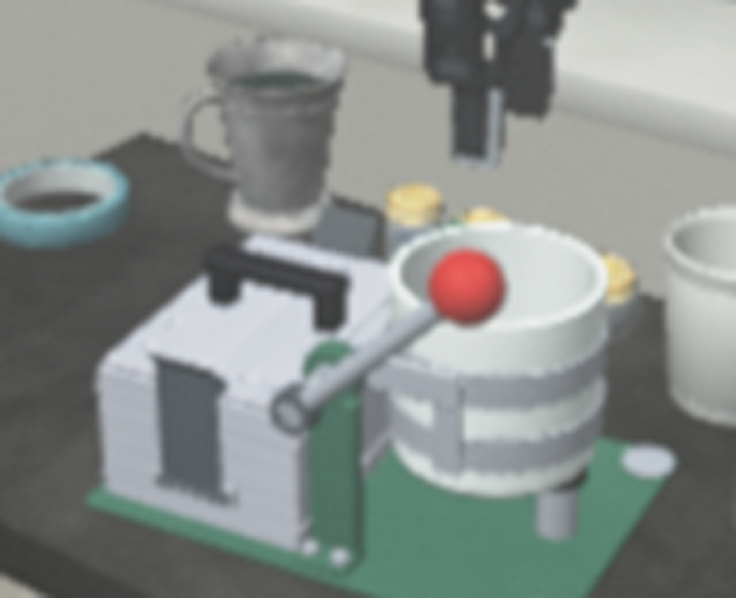

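View pics/w36.png

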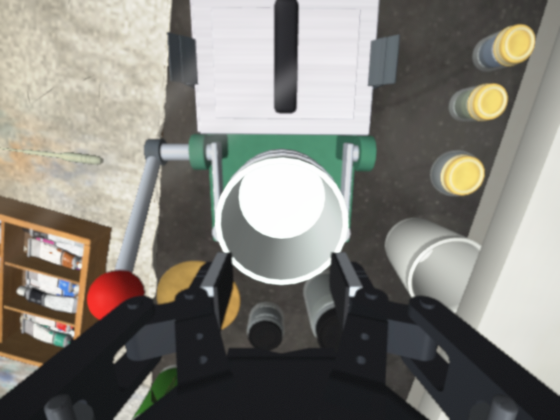

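```bash
python3 - <<'E'
from h import *
a=np.load("/tmp/st36.npy"); st=dict(tool_pos=a[:3],orientation=a[3:]); d=np.load("/tmp/w36.npy")
for u,v in [(215,60),(205,110),(222,110),(250,60),(320,60),(345,110),(355,60),(362,110),(215,20),(350,20)]:
    dd=np.median(d[v-2:v+3,u-2:u+3]); print((u,v),pt("wrist",u,v,dd,st).round(4))
p,dt,_=shot("top","t36"); 
cv2.imwrite("pics/t36z.png",cv2.resize(p[150:290,200:420],None,fx=3.6,fy=3.6,interpolation=cv2.INTER_CUBIC)[:,:,::-1])
C=np.array([.5212,-.2064]); ex=np.array([np.cos(np.radians(24.1)),np.sin(np.radians(24.1))]); ey=np.array([-ex[1],ex[0]])
for x in(-.06,-.04,.04,.06):
  for y in(-.035,.035):
    P=np.r_[C+ex*x+ey*y,.083]; u,v=proj("top",P)[0].round().astype(int); print(x,y,(u,v),[round(float(pt("top",u,v,np.median(dt[v-1:v+2,u-1:u+2]))[2]),4)])
E
```

```text
(215, 60) [ 0.4693 -0.2265  0.0845]
(205, 110) [ 0.4755 -0.2665  0.0836]
(222, 110) [ 0.489  -0.2605  0.0848]
(250, 60) [ 0.4954 -0.2147  0.0848]
(320, 60) [ 0.5474 -0.1909  0.0848]
(345, 110) [ 0.5842 -0.2169  0.0847]
(355, 60) [ 0.5735 -0.1787  0.0843]
(362, 110) [ 0.5976 -0.2106  0.0835]
(215, 20) [ 0.4585 -0.1992  0.0847]
(350, 20) [ 0.556  -0.1547  0.0849]
-0.06 -0.035 (np.int64(306), np.int64(239)) [0.6732]
-0.06 0.035 (np.int64(277), np.int64(253)) [0.676]
-0.04 -0.035 (np.int64(302), np.int64(231)) [0.6728]
-0.04 0.035 (np.int64(273), np.int64(244)) [0.6743]
0.04 -0.035 (np.int64(287), np.int64(199)) [0.6661]
0.04 0.035 (np.int64(258), np.int64(212)) [0.0837]
0.06 -0.035 (np.int64(283), np.int64(191)) [0.0838]
0.06 0.035 (np.int64(255), np.int64(204)) [0.0823]
```

View pics/t36z.png

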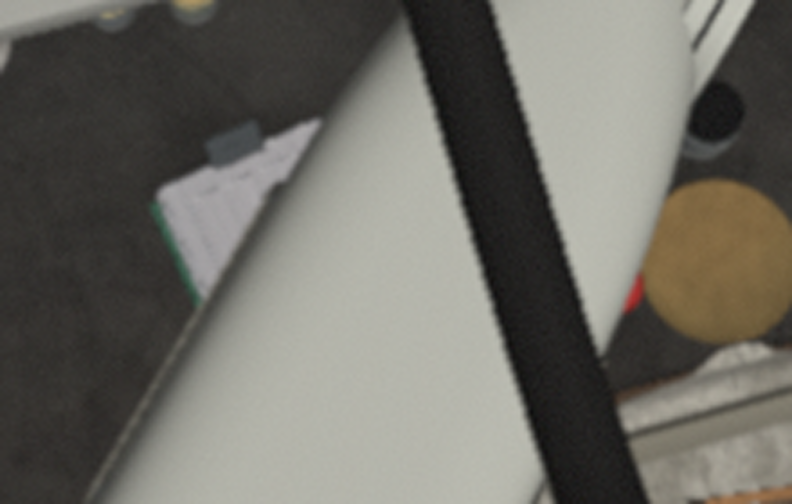

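```bash
python3 - <<'E'
from h import *
a=np.load("/tmp/st36.npy"); st=dict(tool_pos=a[:3],orientation=a[3:]); d=np.load("/tmp/w36.npy")
for n,u,v in [("bench",420,60),("bench",380,190),("green",250,142),("green",320,142),("handle",286,60),("handle",286,95),("jar floor",282,195),("bench",180,130)]:
    dd=np.median(d[v-2:v+3,u-2:u+3]); print(n,pt("wrist",u,v,dd,st).round(4))
E
```

```text
bench [ 0.6483 -0.1242  0.    ]
bench [ 0.6795 -0.2685  0.0008]
green [ 0.5151 -0.2815  0.0065]
green [ 0.5874 -0.2484  0.0064]
handle [ 0.5243 -0.2082  0.1136]
handle [ 0.5343 -0.23    0.1134]
jar floor [ 0.5698 -0.314   0.048 ]
bench [ 4.361e-01 -3.028e-01  2.000e-04]
```

```bash
python3 -m crank '-0.2 3.5 0 0; -0.4 7 0 0; -0.6 10.5 0 0; -0.7 13.1 -3 0; -0.7 13.1 -7 0' 0 60
python3 -m crank '0 0 -1 0; 0 0 -1.5 0;0 0 -1.5 0'
python3 - <<'E'
from h import *
st=manip.state(); print((np.array([.5632,-.1876,.105])-st["tool_pos"])*100,st["opening"],st["ft_force"])
E
```

```text
time_s: 27.77
tool_pos: [0.5657, -0.1802, 0.1598]
orientation: [0.89, 1.384, -0.873]
ft_force: [0.3, -0.9, -1.1]
opening: 0.0001
time_s: 28.02
tool_pos: [0.5649, -0.1789, 0.1441]
orientation: [0.889, 1.386, -0.872]
ft_force: [-0.5, -0.2, -0.0]
opening: -0.0003
[-0.17051056 -0.87468638 -3.91064352] -0.00028705208299277144 [-0.54950199 -0.2249963  -0.00655917]
```

```bash
python3 -m crank '-0.2 -0.9 -1 0; -0.2 -0.9 -2 0; -0.2 -0.9 -3 0; -0.2 -0.9 -3.8 0; -0.2 -0.9 -3.8 0'
python3 -m crank '0 0 -0.3 0; 0 0 -0.5 0; 0 0 -0.5 0; 0 0 -0.5 0'
```

```text
time_s: 28.43
tool_pos: [0.5627, -0.1884, 0.1055]
orientation: [0.889, 1.386, -0.873]
ft_force: [0.1, 0.0, -0.0]
opening: -0.0003
time_s: 28.77
tool_pos: [0.563, -0.1884, 0.105]
orientation: [0.89, 1.383, -0.871]
ft_force: [-8.5, 2.7, 24.3]
opening: 0.0002
```

```bash
python3 -m crank '0 0 2 0; 0 0 4 0; -3.5 -1.5 4 0; -7 -3 4 0; -8.4 -3.7 4 0'
python3 -m crank '0 0 0 0; 0 0 0 0'
python3 - <<'E'
from h import *
st=manip.state(); print((np.array([.4792,-.2252,.105])-st["tool_pos"])*100,st["opening"],st["ft_force"])
E
```

```text
time_s: 29.18
tool_pos: [0.4752, -0.2262, 0.1446]
orientation: [0.891, 1.385, -0.874]
ft_force: [-1.1, 0.3, 0.0]
opening: -0.0002
time_s: 29.35
tool_pos: [0.4743, -0.2267, 0.1444]
orientation: [0.892, 1.385, -0.876]
ft_force: [0.2, 0.4, 0.1]
opening: -0.0003
[ 0.486213    0.14942515 -3.94148701] -0.00030022987401201744 [0.1855602  0.36881717 0.11909499]
```

```bash
python3 -m crank '0.5 0.1 -1 0; 0.5 0.1 -2 0; 0.5 0.1 -3 0; 0.5 0.1 -3.8 0; 0.5 0.1 -3.8 0'
python3 -m crank '0 0 -0.3 0; 0 0 -0.5 0; 0 0 -0.5 0; 0 0 -0.5 0'
python3 -m crank '0 0 2 0; 0 0 5 0; 0 0 9 0; 0 2 13 0; -1 6 15 0'
python3 -m crank '-2 4 0 0; -4 8 0 0; -6 12 0 0; -6 12 0 0; -6 12 0 0'
python3 - <<'E'
from h import *
p,d,st=shot("side","s37"); print(red("s37"),st["ft_force"])
p,dt,_=shot("top","t37"); 
cv2.imwrite("pics/t37z.png",cv2.resize(p[130:320,110:430],None,fx=2.5,fy=2.5,interpolation=cv2.INTER_CUBIC)[:,:,::-1])
cv2.imwrite("pics/s37z.png",cv2.resize(p*0+cv2.imread("pics/s37.png")[:,:,::-1],None,fx=1,fy=1)[:,:,::-1])
C=np.array([.5212,-.2064]); ex=np.array([np.cos(np.radians(24.1)),np.sin(np.radians(24.1))]); ey=np.array([-ex[1],ex[0]])
for x in(-.06,-.04,.04,.06):
  for y in(-.035,.035):
    P=np.r_[C+ex*x+ey*y,.083]; u,v=proj("top",P)[0].round().astype(int); print(x,y,round(float(pt("top",u,v,np.median(dt[v-1:v+2,u-1:u+2]))[2]),4))
E
```

```text
time_s: 29.77
tool_pos: [0.4795, -0.225, 0.1054]
orientation: [0.892, 1.387, -0.875]
ft_force: [-0.1, 0.1, 0.6]
opening: 0.0001
time_s: 30.1
tool_pos: [0.4798, -0.2251, 0.1049]
orientation: [0.89, 1.384, -0.875]
ft_force: [-11.8, 4.5, 33.6]
opening: 0.0001
time_s: 30.52
tool_pos: [0.4743, -0.1728, 0.255]
orientation: [0.893, 1.375, -0.876]
ft_force: [2.1, 1.6, -0.0]
opening: 0.0004
time_s: 30.93
tool_pos: [0.4133, -0.0506, 0.2545]
orientation: [0.889, 1.378, -0.873]
ft_force: [0.6, -0.9, 0.0]
opening: -0.0002
(array([320.31730769, 240.54807692]), array([314, 236,  13,  10, 104], dtype=int32)) [ 0.61741601 -0.85489736  0.0397361 ]
-0.06 -0.035 0.0823
-0.06 0.035 0.0828
-0.04 -0.035 0.0837
-0.04 0.035 0.0837
0.04 -0.035 0.084
0.04 0.035 0.0847
0.06 -0.035 0.0835
0.06 0.035 0.0829
```

View pics/t37z.png

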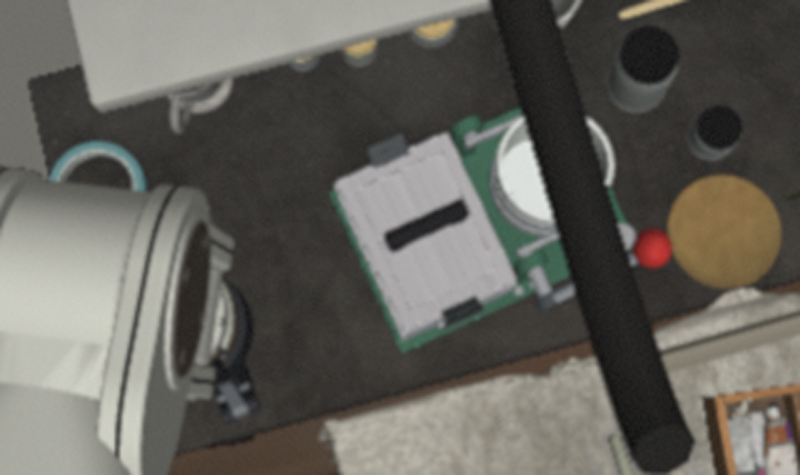

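View pics/s37.png

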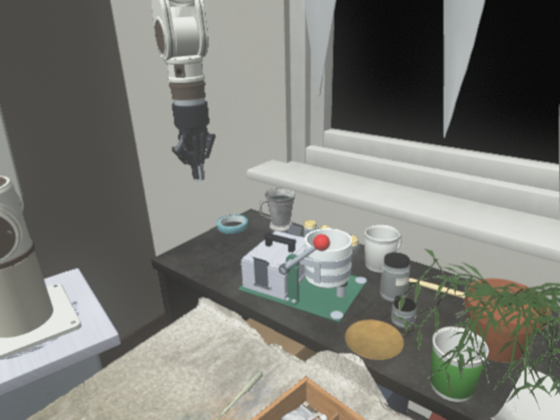

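The top view shows the lid flat on the tub between both clips. The jar is upright and empty with the red ball back at its starting pixel, and both black-lidded jars (zoomed at 650,60 and 718,130) are in the same place as in the first picture. I'm handing in.

```bash
python3 -c "
from rig import manip
print(manip.job_done(), manip.state()['time_s'])"
```

```text
the job is handed in; nothing more can be done
the job is handed in; nothing more can be done
```

The job was handed in after about 31 s. All four balls are in the tub, the empty jar is back upright, and the lid is home under both clips.

- **Lever:** Pinching the red ball did not work. It slipped out of the pads twice on the way over, and the lever fell back upright on its own with the jar still full. A third pinch, on the way back, also slid, with about 50 N on the wrist for a moment. I did the rest of the swing, both ways, by pushing the red ball with the closed fingers.
- **Pouring:** I tipped the jar to about 2.07 rad. The wrist picture showed all four balls in the tub, and the jar looked empty once it was back. The red ball returned to within about 0.2 pixel of where it started in the side view.
- **Lid:** I pressed it down by the handle and it snapped home. Pressing near each clip afterwards moved it less than 1 mm: 24 N at the back and 34 N at the front, with the plate top at about 83 mm, its home height.
- **Last checks:** Top-camera depth puts the plate at 82 to 85 mm at both ends. The wrist camera read 1 to 2 mm high on the plate but only 0.5 mm high on the handle. I put that down to depth error.
- **Bystanders:** Both black-lidded jars look unmoved in the last top picture. I compared them by eye only.

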